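# Fit the boards, power up and check the transistor temperature

### The job

With the supply still off, take all the circuit boards standing in the black rack and slide each one fully home, upright, into a free place of the card frame, without turning any round: component side towards the same end of the frame as the power supply. Then turn the main switch fully on, pick up the infrared thermometer and hold it steady for two seconds about 10 cm in front of the power transistor on the supply's heat sink, pointing squarely at its middle. Finally turn the main switch back to off, with the thermometer laid on its side in the tool tray, and leave everybody else's things where they are.

Things in the scene. Friction and masses are not known exactly. Their poses are not given: they have to be found in the camera images.
- module1: plug-in circuit board, upright: aluminium panel 128 (x) x 50 (y) x 3 mm; under it a green board, a slab 100 (x) x 4 mm (y), 92 mm deep, lowest 12 mm only 94 long; on it a grey plate handle 64 (x) x 12 (y) x 38 mm high, gripped across its 12 mm. Origin: level with the board's lower edge, under the panel's centre, z up. Board and handle lie at y = +13 mm, components to -y of the board. Handle z = 95 to 133 mm. 0.24 kg
- module2: the same as module1. Two to four modules are there; the pose of an absent one is None
- module3: the same as module1. At the start the modules stand upright in the black rack, origin 8 mm above the bench, 56 mm or more apart, each in a groove 5.4 mm wide and 50 mm deep
- module4: the same as module1. Its components reach at most 24 mm from the board
- card_frame: aluminium card frame fixed to the bench, 132 (x) x 236 (y) x 110 mm high, open at the top; four card places in a row along y, 56 mm apart. Each has a grey guide at either end of the board with a channel 6.4 mm wide (103 mm between channel bottoms), flared to about 12 mm over its top 15 mm. A module's panel comes to rest on the two top rails. Origin: centre of its underside
- slot1 (a point): first of the four card places, at the frame's -y end: the point, 18 mm above the bench (rail tops at 110 mm), where a module's origin lies when it is fully home. Axes as the frame's. A module fits with its x and y axes along these (component side to the frame's -y); the channel is 13 mm to +y of this point. All places are alike and empty at the start
- slot2 (a point): card place 2 of 4, 56 mm to the frame's +y of slot1; otherwise the same
- slot3 (a point): card place 3 of 4, 112 mm to the frame's +y of slot1; otherwise the same
- slot4 (a point): card place 4 of 4, 168 mm to the frame's +y of slot1; otherwise the same
- board_rack: black plastic rack fixed to the bench, two grooved rails 58 mm high on a base 118 (x) x 250 mm (y); the modules stand in it in a row along y, their axes along the rack's. Origin: centre of its underside
- supply: grey power supply fixed to the bench, 140 (x) x 170 (y) x 105 mm high, two meters and the main switch on its top. Its -x face carries a dark finned heat sink (fins out to x = -98 mm, 28 mm and more either side of the middle). Origin: centre of its underside
- transistor (a point): the round steel power transistor, 25 mm across, in the middle of the supply's heat sink between the fins, 60 mm above the bench; the centre of its cap, which faces along -x. It is what the thermometer has to read. Axes as the supply's
- main_switch (a joint): the supply's rotary main switch, rad: 0 to 0.1 is off, 1.5 (a quarter turn clockwise from above, to its stop) is on. Friction 0.04 N m; it stays where it is left
- main_switch_grip (a point): the grip of the main switch, on its vertical axis: a black bar 42 mm long, 14 mm thick, 32 mm high, on top of the supply; this point is 142 mm above the bench, 7 mm below the bar's top. The x axis lies along the bar and turns with it; grip across the thickness
- thermometer: pistol-shaped infrared thermometer, always reading, no trigger to pull, lying on its side. Grey barrel 118 mm long (x, to the lens), 46 across (y), 40 thick (z, up as it lies); black nose to x = 70 mm. Black pistol grip towards -y, root at x = -60 to -20 mm, leaning back, to y = -112 mm, 32 thick. Origin: barrel's underside, midline. Grip the barrel from above across its 46 mm at x = +15 mm. 0.2 kg
- lens (a point): the thermometer's lens, 71 mm ahead of its origin and 20 mm above its underside; x axis along the line of sight, out of the lens, z up as it lies
- tool_tray: steel tool tray fixed to the bench, rubber-lined, 205 (x) x 195 mm (y), rim 18 mm high and 4 mm thick all round, floor 4 mm thick. Empty at the start. Origin: centre of its underside
- spool: reel of solder wire, steel, standing on its flange, 60 mm across, 50 mm high; belongs to somebody else's work, to be left where it is. Origin at its underside.
- screwdriver: black-handled screwdriver lying on the bench, 170 mm long; belongs to somebody else's work, to be left where it is. Origin at its underside.
- multimeter: grey hand-held multimeter lying on its back, 150 x 75 x 34 mm; belongs to somebody else's work, to be left where it is. Origin at its underside.
- mug: white ceramic mug, 80 mm across, 92 mm high; belongs to somebody else's work, to be left where it is. Origin at its underside.
- rover: half-built mobile robot: two round black decks 130 mm across on posts, two wheels, 90 mm high; belongs to somebody else's work, to be left where it is. Origin at its underside.
- cutters: side cutters lying flat, about 115 mm long, 14 mm high; to be left where it is.

How it is judged:
On the way, in this order (a step that is already met when the one before it is completed fails the run):
1. with the main switch off, every module is fully home in a place of the card frame (z of module1 in the frame of card_frame between 0.015 and 0.021 m and angle between the x axis of each of module1, module2, module3, module4 and the x axis of card_frame, either way round below 0.05 rad and angle between each of module1, module2, module3, module4's own z axis and vertical below 0.05 rad and (horizontal distance between module1 and slot1 below 0.005 m or horizontal distance between module1 and slot2 below 0.005 m or horizontal distance between module1 and slot3 below 0.005 m or horizontal distance between module1 and slot4 below 0.005 m) and z of module2 in the frame of card_frame between 0.015 and 0.021 m and (horizontal distance between module2 and slot1 below 0.005 m or horizontal distance between module2 and slot2 below 0.005 m or horizontal distance between module2 and slot3 below 0.005 m or horizontal distance between module2 and slot4 below 0.005 m) and z of module3 in the frame of card_frame between 0.015 and 0.021 m and (horizontal distance between module3 and slot1 below 0.005 m or horizontal distance between module3 and slot2 below 0.005 m or horizontal distance between module3 and slot3 below 0.005 m or horizontal distance between module3 and slot4 below 0.005 m) and z of module4 in the frame of card_frame between 0.015 and 0.021 m and (horizontal distance between module4 and slot1 below 0.005 m or horizontal distance between module4 and slot2 below 0.005 m or horizontal distance between module4 and slot3 below 0.005 m or horizontal distance between module4 and slot4 below 0.005 m) and value of joint main_switch below 0.2 rad), for 0.3 s.
2. the main switch is turned on (value of joint main_switch above 1.2 rad), for 0.2 s.
3. supply on, thermometer held steady 1.5 s, aimed within 18 mm of the transistor's centre, lens 40 to 160 mm from it, within 40 degrees of square to the heat sink (value of joint main_switch above 1.2 rad and x of transistor in the frame of lens between 0.04 and 0.16 m and y of transistor in the frame of lens between -0.018 and 0.018 m and z of transistor in the frame of lens between -0.018 and 0.018 m and angle between the x axis of lens and the x axis of supply, either way round below 0.7 rad and linear speed of thermometer below 0.03 m/s and contact force between the fingers and thermometer above 0.5 N), for 1.5 s.
4. the main switch is turned back to off (value of joint main_switch below 0.2 rad), for 0.2 s.
At the end, for the whole second after the job is handed in: Every module present is home in the frame (origin within 5 mm of a place across, 3 mm in height, turned and tilted under 0.05 rad, component side to the frame's -y); the main switch is off (under 0.2 rad); the thermometer lies flat on its side, at rest, inside the tool tray (all of step 1 and x of thermometer in the frame of tool_tray between -0.07 and 0.07 m and y of thermometer in the frame of tool_tray between -0.075 and 0.075 m and z of thermometer in the frame of tool_tray below 0.012 m and angle between thermometer's own z axis and vertical below 0.1 rad and linear speed of each of thermometer, module1, module2, module3, module4 below 0.02 m/s); the robot touches nothing.
It fails at once if a module is out of its place (more than 10 mm up) while the supply is on (value of joint main_switch above 0.6 rad and z of any of module1, module2, module3, module4 in the frame of card_frame above 0.028 m).
It fails at once if a bystander (solder reel, screwdriver, multimeter, mug, small robot, cutters) is moved more than 40 mm (distance of any of spool, screwdriver, multimeter, mug, rover, cutters from where it was at the start of the episode above 0.04 m).
Of module1, module2, module3, module4 only 2 to 4 are there at a start; the rules pass over those that are not, and their reading is None.
At some moment in a run one of thermometer may be knocked a few centimetres aside while the robot is not near it.
Once in a run the grip may slacken for a moment while it holds something.
It also fails if it takes over 210 s, if anything falls off the work surface, if the arm or the gripper's body presses on something with over 40 N, if the wrist force passes 120 N, or if a joint passes its speed limit or range.

### The arm

A 7-joint arm with a two-finger parallel gripper is mounted at the origin on the work surface. World frame = base frame: x ahead of the robot, y to its left, z up, the work surface at z = 0. Lengths are in m, angles in rad, forces in N, time in s.
With the tool pointing down it reaches from about 0.4 to 0.9 m from the base axis. Payload 5.5 kg.
Tool frame: the origin (TCP) lies at the very end of the fingers, on their centre line; the grasp point (between the pads) lies 19 mm behind it (robot.hold_point_z is the distance from the TCP to the grasp point, in m); z points along the fingers, y is the direction in which the jaws open and shut (so a half turn about z gives the same grasp; the last joint's range is limited). The gripper opens to 85 mm and grips with 20 to 120 N. Pads are 22 mm wide; open, the fingers measure 114 mm over their backs; the gripper's body (76 mm by 85 mm) begins 54 mm behind the grasp point. The pads swing forward as they close: fully open they stand 13 mm farther back than shut.
Start: joints at [-0.883, 0.501, -0.427, 1.55, 0.221, 1.138, -0.21], TCP at [0.268, 0.592, 0.231] pointing down, gripper open.
Joint ranges: [-2.88, 2.88], [-0.31, 2.03], [-1.54, 1.56], [0.2, 2.42], [-1.41, 4.55], [0.19, 2.02], [-2.57, 2.57]. Speed limits (rad/s): [2.57, 2.57, 3.14, 3.14, 3.14, 3.14, 3.14].

### API

Orientations are given as a unit quaternion [x, y, z, w].
In Python, from station import robot, vision gives the robot as it stands. The module is installed in compiled form; this text tells all that it offers. Calls block until the motion is done:
- robot.reach(position, orientation): joint-space move of the TCP to a pose.
- robot.movel(position, ori=None, rate=0.15): straight line of the TCP; ori=None keeps the orientation; rate is the mean speed in m/s.
- robot.move_joints(angles): joint-space move.
- robot.gripper_to(opening, squeeze=None): finger opening in m; squeeze is the grip in N (None keeps the last); returns when the fingers have stopped.
- robot.sleep(seconds).
- robot.inverse_kinematics(position, orientation): joint angles nearest the present ones, or None.
- robot.get_state(): the state.
- vision.read_camera(name): name is "scene" or "top"; returns the picture (384x512x3 uint8, red, green, blue); there is no depth.
- vision.calibration(name): a dict with "fovy" (degrees; the focal length in pixels is half the picture's height over the tangent of half this angle, whatever the lens; pixels are square), "cx", "cy" (the principal point, pixels), "T" (4x4, takes a point from camera to world coordinates). Camera axes: x right, y down, z forward; pixel columns grow to the right and rows downward; lengths in m; the calibration is good to about 2 mm. A picture is of the moment at which its call begins. calibration takes no time and is no camera call.
A pose or a line that the arm cannot do raises robot.MotionError and nothing moves.
- robot.close_job(): hands the job in, once; it reports no verdict.
The state is a dict: "clock": time; "joints": joint angles; "dq": joint speeds; "effort": joint torques, N m; "tcp_pos": TCP position; "tcp_rot": TCP orientation; "force": force on the tool from outside, world axes, zero at the start; "wrist_torque": the same for the moment, N m; "opening": finger opening in m.
Only numpy, scipy, OpenCV 4.12 (cv2) and the standard library are available. Lean on these libraries where they do the work, as an engineer would, in place of code of your own. Each camera call takes 0.05 s, during which the arm holds its last target.

## Working session

There is one attempt and no reset: what is moved stays moved. The work goes in short steps, each a Python script; the robot and the scene stay as the last script left them, time stands still between calls to the robot, and variables do not carry over. Pictures are saved under pics/ and viewed, and the job is handed in when it is done.

```bash
mkdir -p pics; ls; python3 - <<'E'
from station import robot, vision
import cv2, numpy as np
for n in ["scene","top"]:
    im=vision.read_camera(n); cv2.imwrite(f"pics/{n}0.png",cv2.resize(im[:,:,::-1],(800,600),interpolation=cv2.INTER_CUBIC))
    c=vision.calibration(n); print(n,c["fovy"],c["cx"],c["cy"]); print(np.round(c["T"],4))
s=robot.get_state(); print(s["clock"],s["tcp_pos"],s["tcp_rot"],s["opening"],robot.hold_point_z)
E
```

```text
pics
scene 55.69933833661845 252.81724870403136 199.35675864922948
[[-0.2491  0.7697 -0.5878  1.2388]
 [ 0.9684  0.2081 -0.1378  0.1395]
 [ 0.0163 -0.6035 -0.7972  1.0185]
 [ 0.      0.      0.      1.    ]]
top 48.732956785362305 257.5530468606198 188.254761396074
[[ 0.0036 -0.9932  0.1166  0.3913]
 [-0.9999 -0.0025  0.0102 -0.0448]
 [-0.0098 -0.1166 -0.9931  1.5384]
 [ 0.      0.      0.      1.    ]]
0.1 [0.26769522 0.59162313 0.23035235] [ 2.10800360e-01  9.77528726e-01 -8.71707347e-04 -1.97004694e-04] 0.08505662765929159 0.0187
```

View pics/scene0.png

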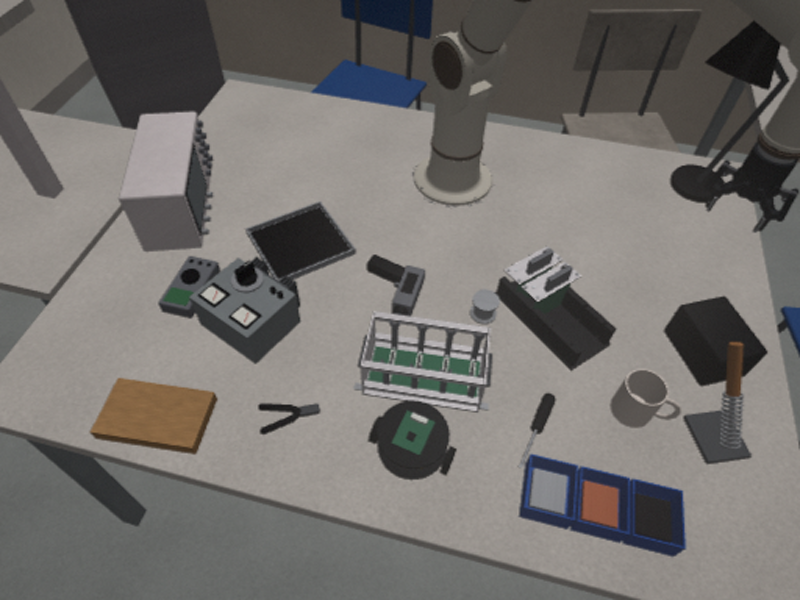

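View pics/top0.png

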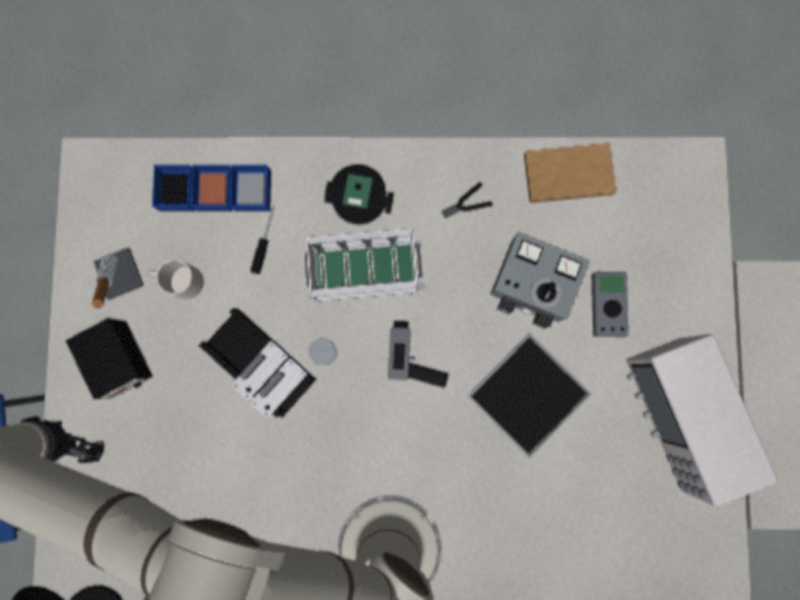

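The top view (800-px scale) shows the frame at (365,265), the supply at (540,278), a rack with 2 modules near (255,365), the thermometer at (405,355) and the tray at (530,395). I'll zoom in on each of these.

```bash
cat > h.py <<'E'
from station import robot, vision
import cv2, numpy as np
from scipy.spatial.transform import Rotation as R
CAL={n:vision.calibration(n) for n in ["scene","top"]}
def F(n): return 192/np.tan(np.radians(CAL[n]["fovy"])/2)
def ray(n,u,v):
    c=CAL[n]; d=np.array([(u-c["cx"])/F(n),(v-c["cy"])/F(n),1]); T=np.array(c["T"]); return T[:3,3],T[:3,:3]@d
def onplane(n,u,v,z):
    o,d=ray(n,u,v); return o+d*(z-o[2])/d[2]
def proj(n,p):
    c=CAL[n]; T=np.array(c["T"]); q=T[:3,:3].T@(np.array(p)-T[:3,3]); return np.array([c["cx"]+F(n)*q[0]/q[2],c["cy"]+F(n)*q[1]/q[2]])
def tri(u1,u2):
    o1,d1=ray("scene",*u1); o2,d2=ray("top",*u2)
    A=np.stack([d1,-d2],1); t=np.linalg.lstsq(A,o2-o1,rcond=None)[0]
    a,b=o1+t[0]*d1,o2+t[1]*d2; return (a+b)/2,np.linalg.norm(a-b)
def crop(im,u0,v0,w,h,name,s=None):
    s=s or min(800//w,600//h); c=np.ascontiguousarray(im[v0:v0+h,u0:u0+w,::-1])
    c=cv2.resize(c,(w*s,h*s),interpolation=cv2.INTER_CUBIC)
    c=np.clip(c.astype(float)*1.5,0,255).astype(np.uint8)
    for k in range(0,w,10): cv2.putText(c,str(u0+k),(k*s,9),0,0.33,(0,0,255),1); cv2.line(c,(k*s,10),(k*s,15),(0,0,255),1)
    for k in range(10,h,10): cv2.putText(c,str(v0+k),(0,k*s+4),0,0.33,(0,0,255),1); cv2.line(c,(22,k*s),(27,k*s),(0,0,255),1)
    cv2.imwrite(f"pics/{name}.png",c)
E
python3 - <<'E'
from h import *
t=vision.read_camera("top"); s=vision.read_camera("scene")
crop(t,120,190,90,75,"t_rack"); crop(t,190,142,86,56,"t_frame"); crop(t,300,140,86,75,"t_sup"); crop(s,310,150,90,90,"s_rack")
cv2.imwrite("pics/raw_t.png",t[:,:,::-1]);cv2.imwrite("pics/raw_s.png",s[:,:,::-1])
crop(s,220,190,110,80,"s_frame"); crop(s,100,120,140,110,"s_sup")
E
```

```text
(no output)
```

View pics/t_rack.png

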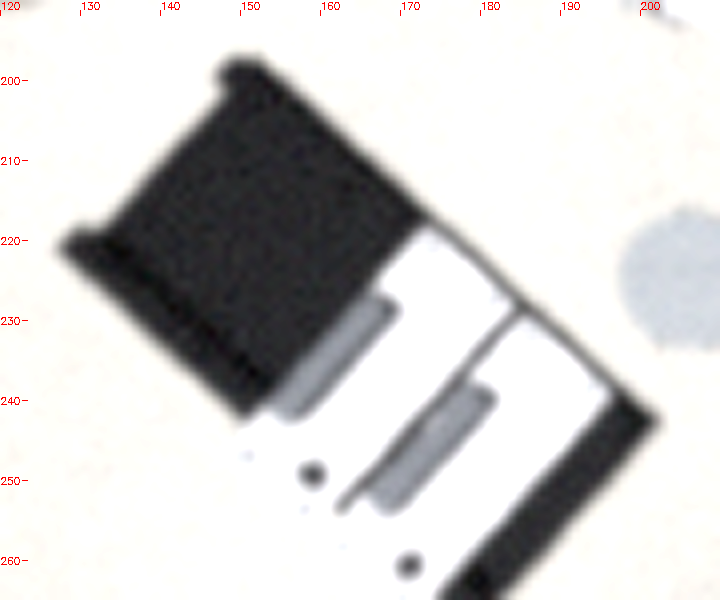

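View pics/t_frame.png

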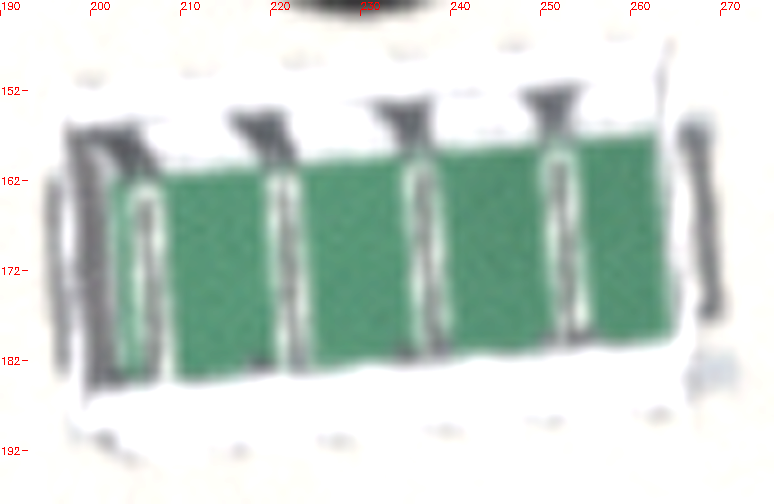

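View pics/t_sup.png

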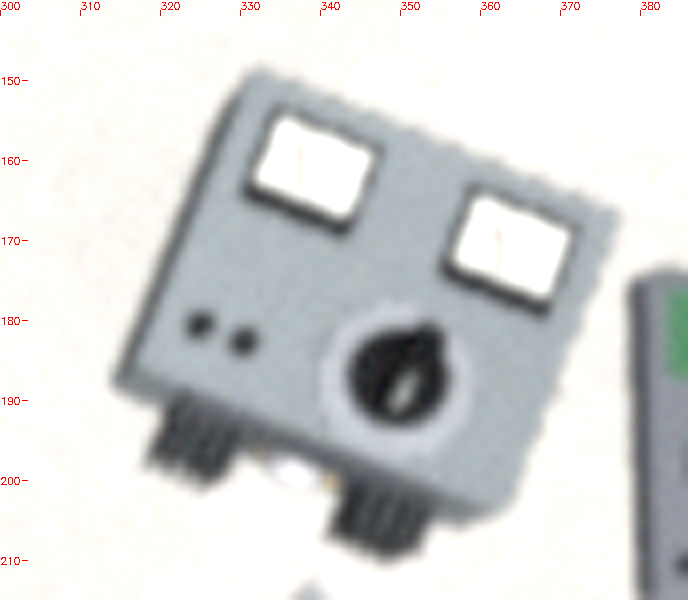

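View pics/s_rack.png

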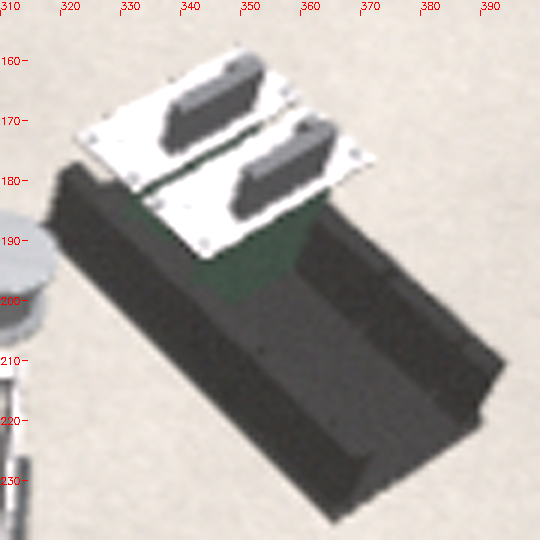

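View pics/s_frame.png

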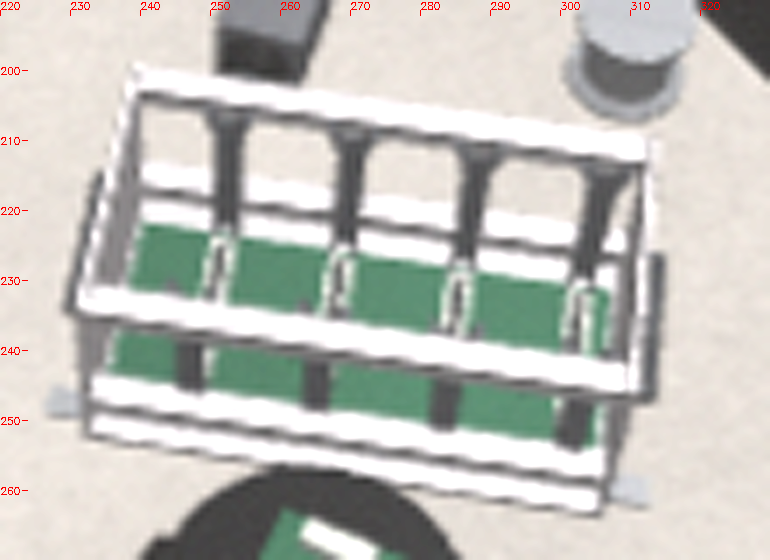

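View pics/s_sup.png

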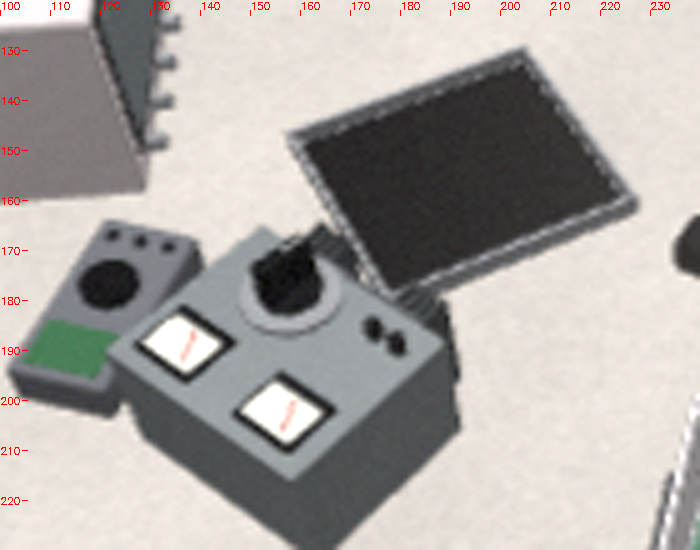

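Two modules are present, and their handles sit toward the upper-left of each panel. That puts the module's +y axis up-left in the top view, at a yaw of about -42°. The frame's yaw is about +5°. I'll re-view the frame and the rack unsaturated, because the white rails clipped.

```bash
python3 - <<'E'
from h import *
t=cv2.imread("pics/raw_t.png")[:,:,::-1]; s=cv2.imread("pics/raw_s.png")[:,:,::-1]
def st(im,lo,hi): return np.clip((im.astype(float)-lo)/(hi-lo)*170,0,170).astype(np.uint8)
print(t[150:195,190:276].max((0,1)), np.percentile(t[150:195,190:276],[5,25,50,75,95]))
crop(st(t,60,255),188,142,90,60,"t_frame2",8); crop(st(s,60,255),222,192,100,75,"s_frame2",8); crop(st(t,60,255),145,205,60,60,"t_rack2",9)
crop(st(s,40,255),310,150,64,60,"s_rack2",10)
E
```

```text
[197 196 199] [ 61.  99. 151. 175. 187.]
```

View pics/t_frame2.png

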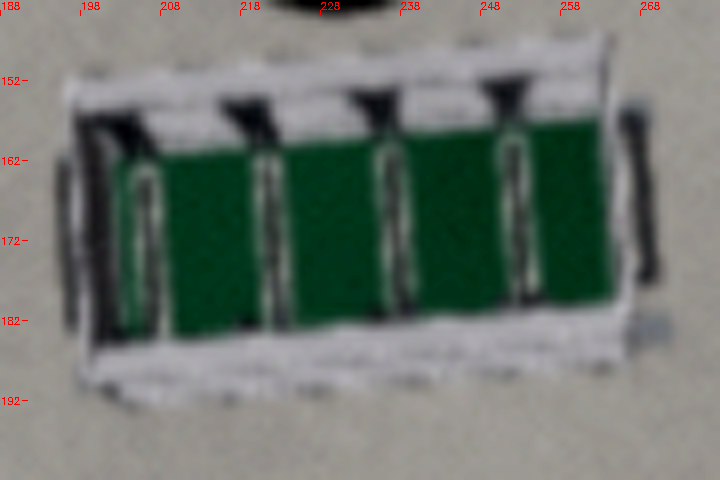

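View pics/s_frame2.png

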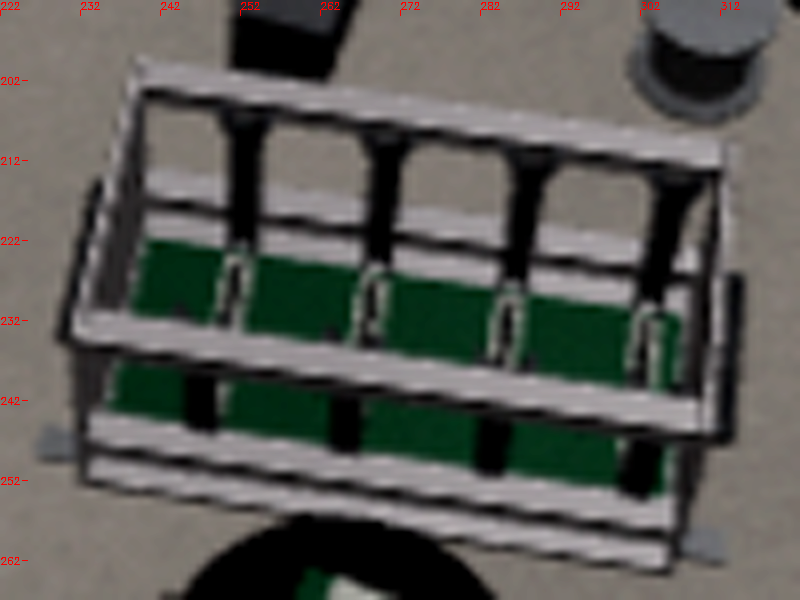

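View pics/t_rack2.png

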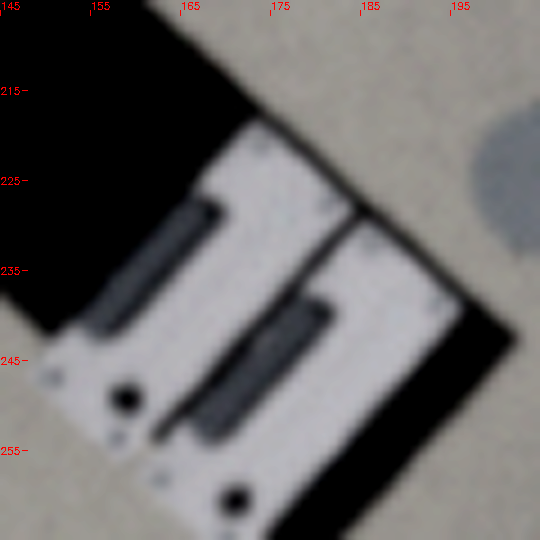

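View pics/s_rack2.png

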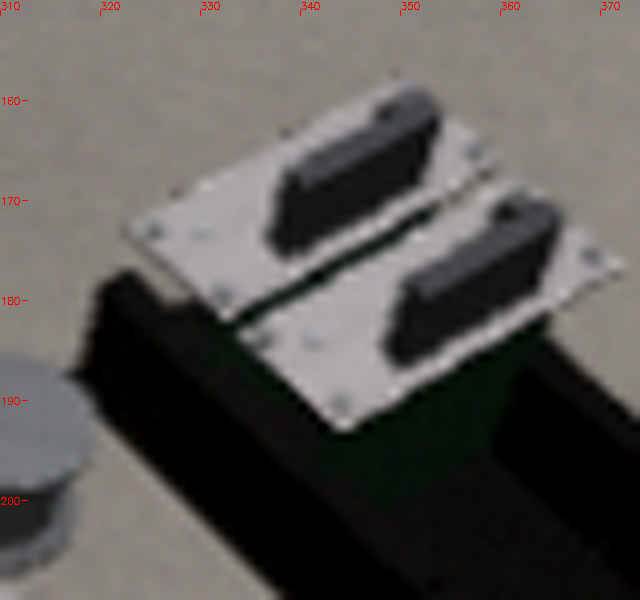

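```bash
python3 - <<'E'
from h import *
sc=dict(A=(238.7,199.6),B=(312.8,210.3),C=(310.5,246.0),D=(230.5,233.4))  # top-edge outer corners guess
P={k:onplane("scene",*v,0.110) for k,v in sc.items()}
for k in P: print(k,P[k].round(4))
for a,b in ["AB","BC","CD","DA"]: print(a,b,np.linalg.norm(P[a]-P[b]).round(4))
tp=dict(E=(195.8,152.5),G=(263.5,147.0),H=(266.8,186),I=(198.5,190))
Q={k:onplane("top",*v,0.110) for k,v in tp.items()}
for k in Q: print(k,Q[k].round(4))
for a,b in ["EG","GH","HI","IE"]: print(a,b,np.linalg.norm(Q[a]-Q[b]).round(4))
# panel corners
for n,pts in dict(scene=[(322,173.2),(350.0,158),(360.5,167.5),(333,182.8),(344,193.3),(372.5,176.8)],top=[(173.5,217.8),(184,228.3),(185.5,229),(196.5,239.3)]).items():
    for p in pts: print(n,p,onplane(n,*p,0.103).round(4))
E
```

```text
A [ 0.5814 -0.06    0.11  ]
B [0.5617 0.1711 0.11  ]
C [0.6882 0.1839 0.11  ]
D [ 0.7069 -0.0495  0.11  ]
A B 0.232
B C 0.1272
C D 0.2341
D A 0.126
E [0.682  0.1823 0.11  ]
G [ 0.7016 -0.05    0.11  ]
H [ 0.5668 -0.0615  0.11  ]
I [0.5525 0.1704 0.11  ]
E G 0.2331
G H 0.1353
H I 0.2323
I E 0.13
scene (322, 173.2) [0.3965 0.178  0.103 ]
scene (350.0, 158) [0.3007 0.2627 0.103 ]
scene (360.5, 167.5) [0.3361 0.3015 0.103 ]
scene (333, 182.8) [0.4288 0.2188 0.103 ]
scene (344, 193.3) [0.4635 0.2584 0.103 ]
scene (372.5, 176.8) [0.3679 0.3436 0.103 ]
top (173.5, 217.8) [0.4583 0.2544 0.103 ]
top (184, 228.3) [0.423  0.2179 0.103 ]
top (185.5, 229) [0.4207 0.2128 0.103 ]
top (196.5, 239.3) [0.3863 0.1749 0.103 ]
```

```bash
python3 - <<'E'
from h import *
S=[(322,173.2),(333,182.8),(344,193.3),(238.7,199.6),(312.8,210.3),(310.5,246.0),(230.5,233.4)]
Tt=[(196.5,239.3),(184.7,228.6),(173.5,217.8),(266.8,186),(198.5,190),(195.8,152.5),(263.5,147.0)]
for a,b in zip(S,Tt):
    p,e=tri(np.array(a)-.5,np.array(b)-.5); print(p.round(4),e.round(4))
print("TCP proj",[proj(n,robot.get_state()["tcp_pos"]).round(1) for n in CAL], [proj(n,(0,0,0)).round(1) for n in CAL])
# straightness of table far edge in top
t=cv2.imread("pics/raw_t.png").astype(int); g=t.sum(2)
for u in range(50,460,30):
    col=g[70:110,u]; k=np.argmax(np.diff(col)); print(u,70+k,end='; ')
s=cv2.imread("pics/raw_s.png").astype(int)
E
```

```text
[0.388  0.177  0.0959] 0.0014
[0.4238 0.2176 0.0994] 0.0007
[0.4601 0.2567 0.1008] 0.0003
[ 0.5706 -0.0623  0.0979] 0.005
[0.5551 0.1713 0.1038] 0.0036
[0.6846 0.1835 0.1065] 0.0022
[ 0.7042 -0.05    0.1082] 0.0036
TCP proj [array([466.1, 142.5]), array([ 52.6, 278.1])] [array([289.4, 113.6]), array([248.7, 350.6])]
50 88; 80 88; 110 88; 140 87; 170 87; 200 87; 230 87; 260 87; 290 87; 320 87; 350 87; 380 87; 410 87; 440 87;
```

The two views disagree by about 3–6 mm, mostly in x. Grip forces and in-hand views will settle that. I'll go above module B, the outer one, and look.

```bash
cat >> h.py <<'E'
def down(yaw,flip=False):
    a=yaw+(np.pi if flip else 0); c,s=np.cos(a),np.sin(a)
    y=np.array([-s,c,0]); z=np.array([0,0,-1.]); x=np.cross(y,z)
    return R.from_matrix(np.stack([x,y,z],1)).as_quat()
def st():
    s=robot.get_state(); return s
def pr(msg=""):
    s=robot.get_state(); print(msg,"t",round(s["clock"],2),"tcp",np.round(s["tcp_pos"],4),"F",np.round(s["force"],2),"M",np.round(s["wrist_torque"],2),"op",round(s["opening"],4))
E
python3 - <<'E'
from h import *
yaw=np.radians(-42.2)
for fl in (0,1):
    q1=robot.inverse_kinematics((.405,.291,.26),down(yaw,fl)); q2=robot.inverse_kinematics((.63,.14,.26),down(np.radians(4.7),fl))
    print(fl,None if q1 is None else np.round(q1,2),None if q2 is None else np.round(q2,2))
E
```

```text
0 [-0.39  0.18 -0.33  1.89  0.07  1.08  0.1 ] [-0.02  0.45 -0.33  1.53  0.15  1.18  1.27]
1 [-1.74  0.46  1.37  1.93 -0.49  1.16 -2.49] [-0.41  0.44  0.2   1.55 -0.09  1.16 -1.68]
```

```bash
python3 - <<'E'
from h import *
yaw=np.radians(-42.2)
robot.gripper_to(0.045,40)
robot.reach((.405,.2905,.25),down(yaw)); robot.movel((.405,.2905,.17)); pr()
t=vision.read_camera("top"); s=vision.read_camera("scene")
crop(t,120,180,100,75,"t1",8); crop(s,300,100,100,100,"s1",6)
print([proj(n,st()["tcp_pos"]).round(1)+.5 for n in CAL])
E
```

```text
t 2.62 tcp [0.4051 0.2915 0.1704] F [-0.04 -0.5   0.33] M [0.01 0.06 0.01] op 0.0447
[array([361.6, 168.7]), array([157.7, 233.7])]
```

View pics/s1.png

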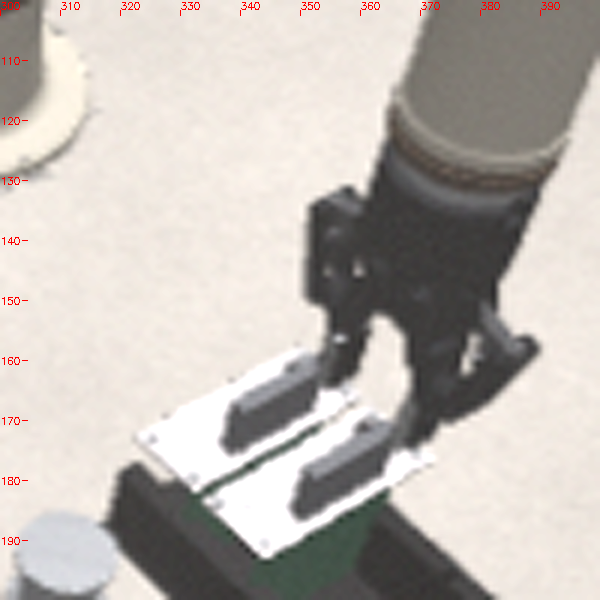

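View pics/t1.png

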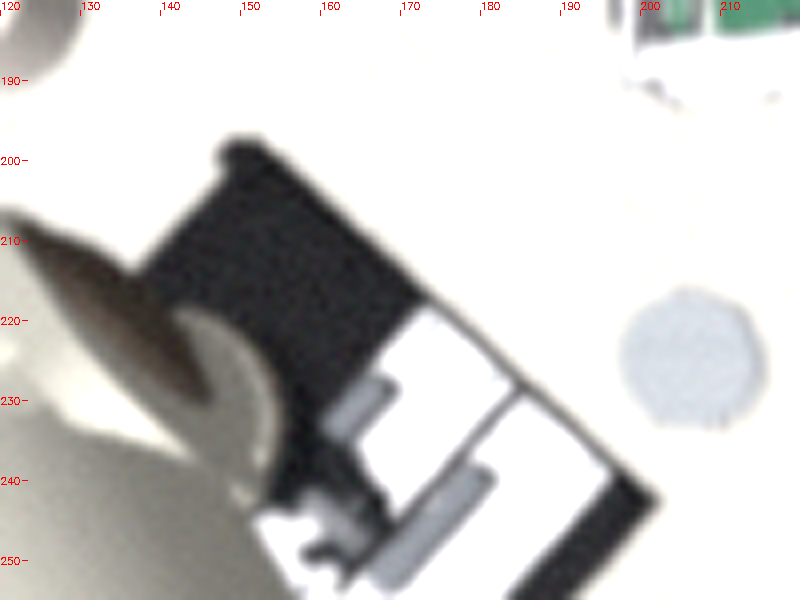

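The scene view shows the fingertips at (355,166) and (371,174), straddling the line of handle B at (358,173). I'll descend with force checks and grip gently.

```bash
python3 - <<'E'
from h import *
for z in (.145,.125,.112):
    robot.movel((.405,.2905,z),rate=.08); pr(z)
    if abs(st()["force"][2])>8: robot.movel((.405,.2905,.17)); break
else:
    robot.gripper_to(0.0,20); robot.sleep(.2); pr("grip")
    t=vision.read_camera("top"); s=vision.read_camera("scene")
    crop(t,140,200,75,60,"t2",10); crop(s,300,120,100,90,"s2",6)
E
```

```text
0.145 t 3.17 tcp [0.4048 0.2904 0.1448] F [0.   0.38 0.68] M [ 0.05 -0.01 -0.01] op 0.0448
0.125 t 3.58 tcp [0.4047 0.2904 0.1247] F [ 0.78 -0.22  0.34] M [ 0.01 -0.01  0.05] op 0.045
0.112 t 3.88 tcp [0.4047 0.2903 0.1118] F [-0.58 -0.26  0.88] M [-0.03  0.05  0.02] op 0.0451
grip t 4.47 tcp [0.4051 0.2905 0.1124] F [-0.93 -2.    5.46] M [-0.28  0.39  0.16] op 0.0114
```

View pics/s2.png

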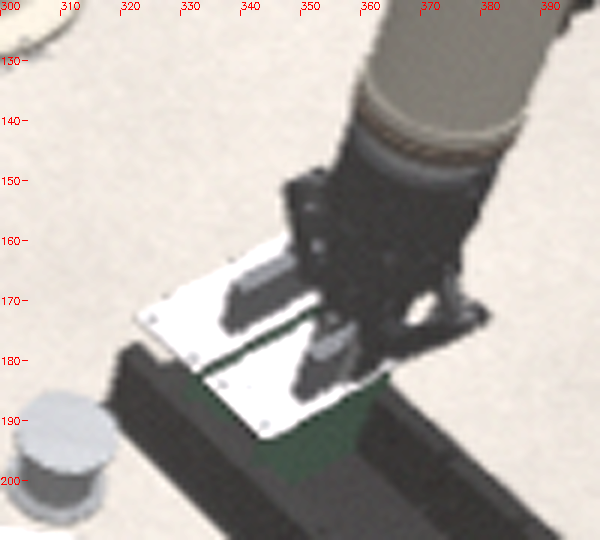

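View pics/t2.png

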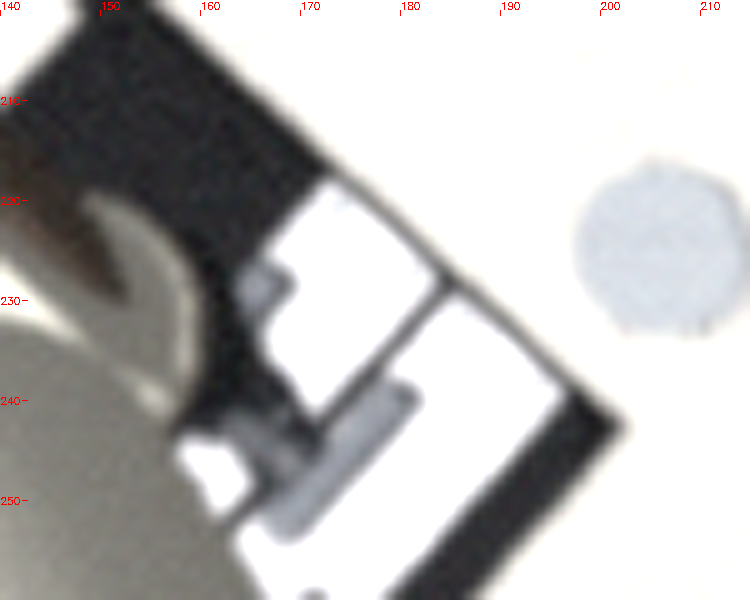

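The grip is well centred, with a lateral force of only 2 N. I'll tighten, lift, and move above place 4 for an in-hand look.

```bash
python3 - <<'E'
from h import *
robot.gripper_to(0.0,90); robot.sleep(.2); pr("tight")
p=np.array(st()["tcp_pos"]); 
robot.movel((p[0],p[1],p[2]+.03),rate=.08); pr("l1")
robot.movel((p[0],p[1],.255),rate=.15); robot.sleep(.2); pr("l2")
y4=np.radians(4.75); c=np.array([.630,.062]); ya=np.array([-np.sin(y4),np.cos(y4)])
g=c+.097*ya
robot.reach((g[0],g[1],.265),down(y4)); robot.sleep(.3); pr("above")
print(np.round(st()["joints"],2))
t=vision.read_camera("top"); s=vision.read_camera("scene")
cv2.imwrite("pics/raw_t3.png",t[:,:,::-1]);cv2.imwrite("pics/raw_s3.png",s[:,:,::-1])
crop(t,170,130,100,75,"t3",8); crop(s,222,120,120,140,"s3",4)
E
```

```text
tight t 4.99 tcp [0.4052 0.2906 0.1126] F [-2.54 -1.43  6.81] M [-0.4   0.46  0.15] op 0.0107
l1 t 5.53 tcp [0.4051 0.2904 0.1426] F [-0.05 -0.74 -2.87] M [-0.07  0.03  0.01] op 0.011
l2 t 6.62 tcp [0.4046 0.2902 0.2539] F [ 0.73  0.02 -2.66] M [ 0.02 -0.02  0.01] op 0.0106
above t 8.0 tcp [0.6215 0.1597 0.2653] F [ 0.28  0.07 -3.58] M [0.   0.02 0.01] op 0.0105
[-0.08  0.44 -0.29  1.54  0.13  1.18  1.26]
```

View pics/s3.png

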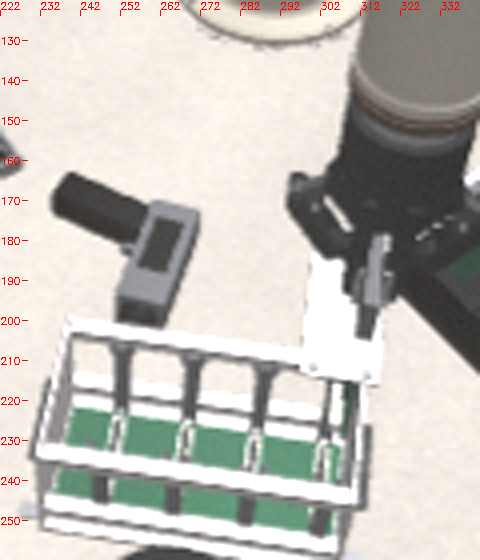

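View pics/t3.png

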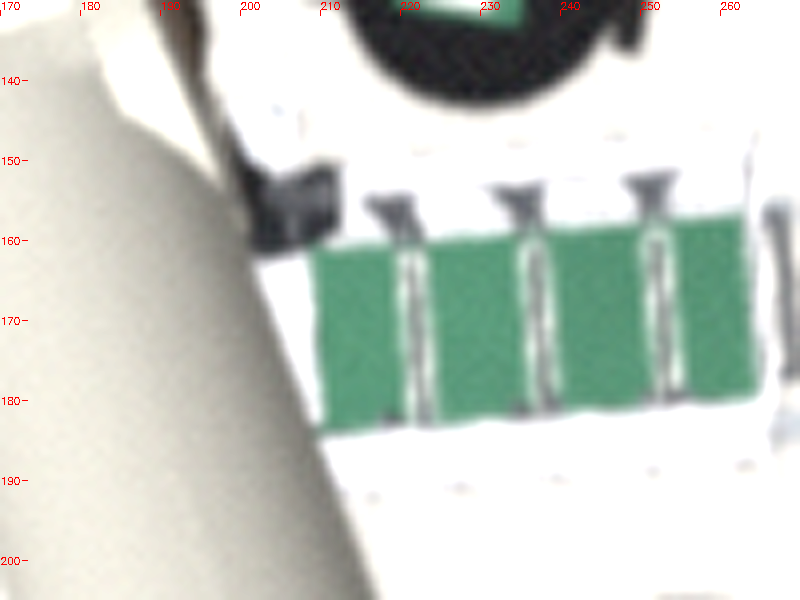

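```bash
cat >> h.py <<'E'
def modpts(tcp,yaw,off=.104,dx=0):
    """panel top corners for module gripped at tcp"""
    c,s=np.cos(yaw),np.sin(yaw); x=np.array([c,s,0]); y=np.array([-s,c,0])
    o=np.array(tcp)-.013*y-np.array([0,0,off])+dx*x
    return {k:o+a*x+b*y+np.array([0,0,.095]) for k,(a,b) in dict(pm=(.064,-.025),pp=(.064,.025),mm=(-.064,-.025),mp=(-.064,.025)).items()}
E
python3 - <<'E'
from h import *
s=cv2.imread("pics/raw_s3.png")[:,:,::-1]
c=np.clip((s.astype(float)-60)/(195)*170,0,170).astype(np.uint8)
crop(c,280,170,60,60,"s3z",10)
m=modpts([.6215,.1597,.2653],np.radians(4.75))
for k in m: print(k,(proj("scene",m[k])+.5).round(1))
E
```

```text
pm [297.2 213. ]
pp [316.7 215.9]
mm [301.7 175.9]
mp [319.7 178.4]
```

View pics/s3z.png

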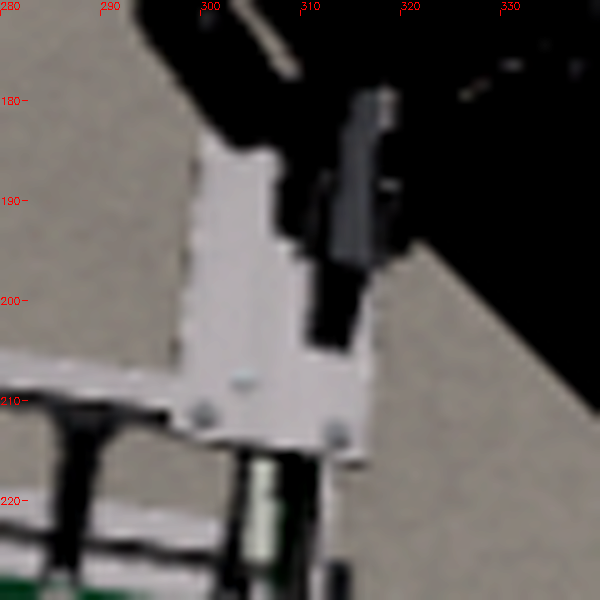

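```bash
python3 - <<'E'
from h import *
b=np.array([-.5+.55,-.5-.3])
sc=dict(A=(238.7,199.6),B=(312.8,210.3),C=(310.5,246.0),D=(230.5,233.4))
P={k:onplane("scene",*(np.array(v)+b),0.110) for k,v in sc.items()}
for k in P: print(k,P[k].round(4))
c=sum(P.values())/4; print("c",c.round(4))
for a,b2 in ["AB","DC"]:
    d=P[b2]-P[a]; print("yaw",np.degrees(np.arctan2(-d[0],d[1])).round(2))
yaw=np.radians(4.75); x=np.array([np.cos(yaw),np.sin(yaw),0]);y=np.array([-np.sin(yaw),np.cos(yaw),0])
for g in [(252,206),(271.5,209.3),(289,212.2),(306.5,214.8)]:
    q=onplane("scene",*(np.array(g)+b),.105)-c; print(g,(q@x).round(4),(q@y).round(4))
# predicted projections of channel mouths & rails
for yy in (-.071,-.015,.041,.097):
    print(yy,[ (proj("scene",c*[1,1,0]+[0,0,.108]+xx*x+yy*y)-b).round(1) for xx in (-.05,.05)])
E
```

```text
A [ 0.5783 -0.0607  0.11  ]
B [0.5586 0.1708 0.11  ]
C [0.6855 0.1836 0.11  ]
D [ 0.7043 -0.0501  0.11  ]
c [0.6317 0.0609 0.11  ]
yaw 4.87
yaw 4.58
(252, 206) -0.0498 -0.0721
(271.5, 209.3) -0.0482 -0.0105
(289, 212.2) -0.047 0.0442
(306.5, 214.8) -0.0469 0.0982
-0.071 [array([252.4, 205.4]), array([246.6, 232.4])]
-0.015 [array([270.2, 208.1]), array([265.4, 235.3])]
0.041 [array([288.2, 210.7]), array([284.4, 238.2])]
0.097 [array([306.3, 213.4]), array([303.6, 241.1])]
```

```bash
cat >> h.py <<'E'
FY=np.radians(4.75); FC=np.array([.6317,.0609]); FX=np.array([np.cos(FY),np.sin(FY)]); FYA=np.array([-np.sin(FY),np.cos(FY)])
def infr(): 
    p=np.array(st()["tcp_pos"]); d=p[:2]-FC; return np.array([d@FX,d@FYA,p[2]])
E
python3 - <<'E'
from h import *
g=FC+.097*FYA; q=down(FY)
robot.movel((*g,.235),q,rate=.1); robot.sleep(.2); pr(); print(infr())
for z in np.arange(.225,.189,-.006):
    robot.movel((*g,z),q,rate=.04); robot.sleep(.1); s=st(); print(round(z,3),infr().round(4),np.round(s["force"],1),np.round(s["wrist_torque"],2))
    if s["force"][2]>8: print("contact"); break
t=vision.read_camera("top"); s=vision.read_camera("scene")
crop(np.clip((s.astype(float)-30)/(225)*190,0,190).astype(np.uint8),270,160,60,90,"s4",6)
E
```

```text
t 8.75 tcp [0.6242 0.1578 0.2358] F [-0.03 -0.3  -3.1 ] M [ 0.04 -0.03 -0.02] op 0.0103
[0.00051033 0.0972169  0.23584133]
0.225 [0.    0.097 0.225] [ 0.5  0.5 -2.4] [-0.03 -0.03  0.02]
0.219 [-0.      0.097   0.2189] [ 0.3 -0.1 -3.2] [-0.    0.01 -0.07]
0.213 [-0.      0.097   0.2129] [ 0.2  0.2 -2.7] [ 0.    0.02 -0.01]
0.207 [-0.      0.097   0.2069] [-0.8  0.8 -4.4] [ 0.01 -0.01  0.01]
0.201 [-0.      0.097   0.2009] [-0.6 -0.3 -2.9] [ 0.02 -0.05 -0.02]
0.195 [-0.      0.097   0.1949] [ 0.3 -0.7 -2.4] [-0.01 -0.06 -0.02]
0.189 [0.     0.097  0.1889] [-0.5 -1.2 -2.5] [ 0.05 -0.02 -0.03]
```

View pics/s4.png

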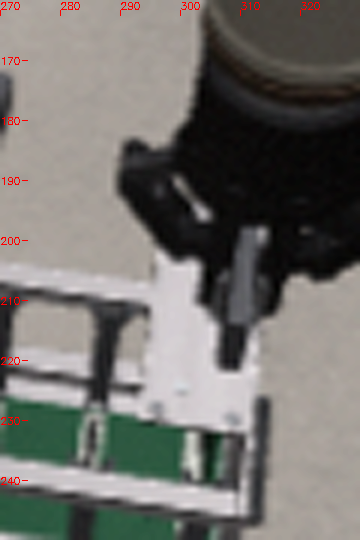

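There's no contact 25 mm in, so the board has entered the channel. I'll continue down.

```bash
python3 - <<'E'
from h import *
g=FC+.097*FYA; q=down(FY)
for z in list(np.arange(.181,.127,-.008))+[.125,.1225,.1205]:
    robot.movel((*g,z),q,rate=.05); robot.sleep(.1); s=st(); print(round(z,4),infr().round(4),np.round(s["force"],1),np.round(s["wrist_torque"],2),round(s["opening"],4))
    F=np.array(s["force"])
    if F[2]>18 or np.hypot(*F[:2])>15: print("contact"); break
t=vision.read_camera("top"); s=vision.read_camera("scene")
crop(np.clip((s.astype(float)-30)/(225)*190,0,190).astype(np.uint8),260,170,70,90,"s5",6)
E
```

```text
0.181 [-1.000e-04  9.700e-02  1.808e-01] [ 0.1  0.  -2.3] [ 0.02 -0.02  0.  ] 0.0108
0.173 [-0.      0.097   0.1729] [ 0.2 -0.1 -1.2] [ 0.03 -0.07 -0.06] 0.0101
0.165 [-0.      0.097   0.1649] [-1.1 -0.4 -2.5] [0.03 0.04 0.02] 0.0104
0.157 [0.     0.097  0.1569] [-0.6 -1.1 -2.7] [ 0.05 -0.    0.02] 0.0105
0.149 [-0.      0.097   0.1489] [ 0.2 -0.5 -3.1] [ 0.03 -0.04  0.  ] 0.0106
0.141 [-0.      0.097   0.1409] [ 0.4 -0.9 -3.6] [ 0.01 -0.04 -0.02] 0.0105
0.133 [-0.      0.097   0.1329] [ 0.3 -0.1 -2.4] [ 0.02  0.03 -0.03] 0.0104
0.125 [-0.      0.097   0.1249] [-0.4 -0.7 -3.1] [ 0.   -0.08 -0.01] 0.0106
0.1225 [0.0003 0.0971 0.1227] [ 0.6  0.1 -1.5] [ 0.04 -0.07 -0.04] 0.0102
0.1205 [0.0003 0.0971 0.1227] [-3.5 -1.2  9.5] [-0.27  1.02  0.02] 0.0107
```

View pics/s5.png

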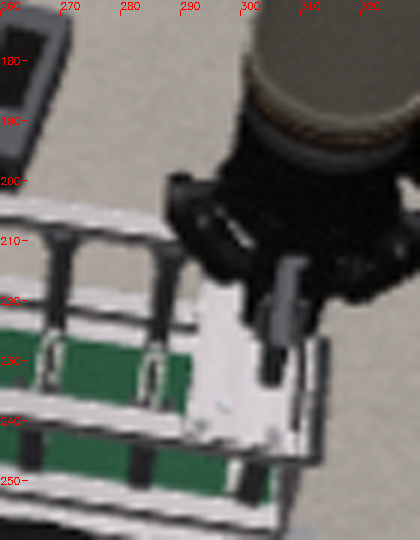

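Module B is home: it stopped at TCP z 0.1227 and the panel sits on the rails. I'll release it and measure module A with the neighbour gone.

```bash
python3 - <<'E'
from h import *
g=FC+.097*FYA; q=down(FY)
robot.gripper_to(.04); robot.sleep(.1); pr()
robot.movel((*g,.21),q,rate=.15); pr()
robot.reach((.42,.0,.35),down(np.radians(-42.2))); robot.sleep(.1)
t=vision.read_camera("top"); s=vision.read_camera("scene")
cv2.imwrite("pics/raw_t6.png",t[:,:,::-1]);cv2.imwrite("pics/raw_s6.png",s[:,:,::-1])
f=lambda s:np.clip((s.astype(float)-30)/(225)*190,0,190).astype(np.uint8)
crop(f(s),310,145,70,60,"s6",10); crop(f(t),190,142,80,56,"t6",9);crop(f(s),240,190,80,70,"s6f",8)
E
```

```text
t 16.31 tcp [0.6236 0.1576 0.1203] F [0.08 0.44 0.11] M [-0.    0.03 -0.01] op 0.0402
 t 17.06 tcp [0.6231 0.1573 0.2092] F [-0.22  0.33  0.67] M [ 0.01  0.04 -0.03] op 0.0401
```

View pics/s6.png

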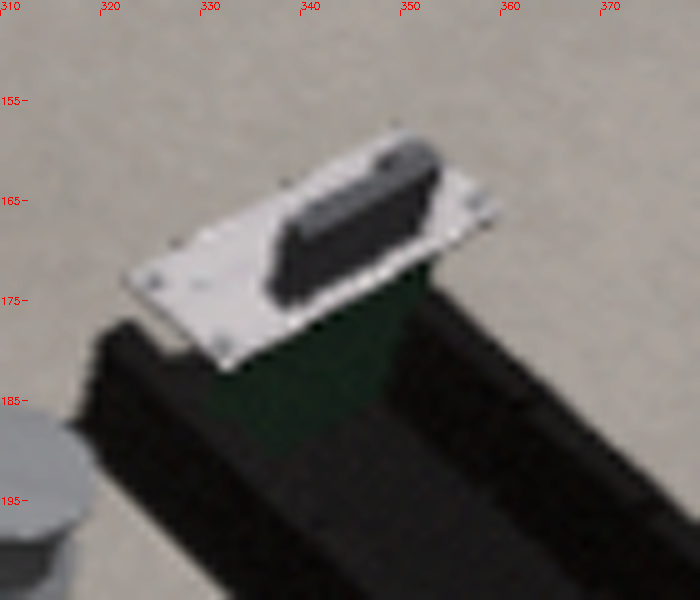

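View pics/t6.png

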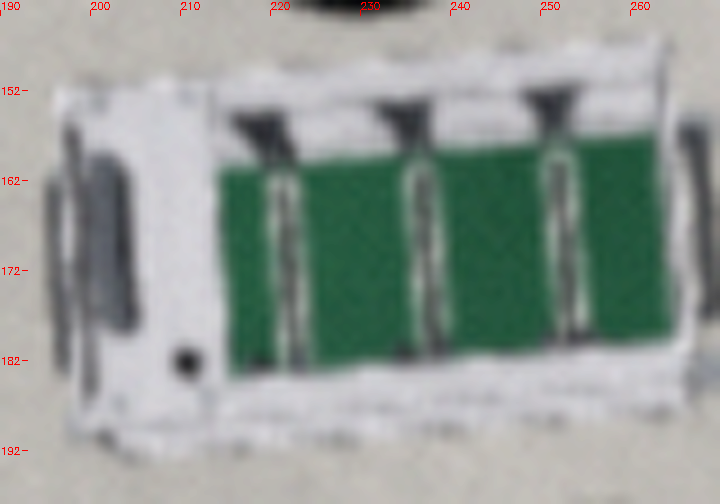

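View pics/s6f.png

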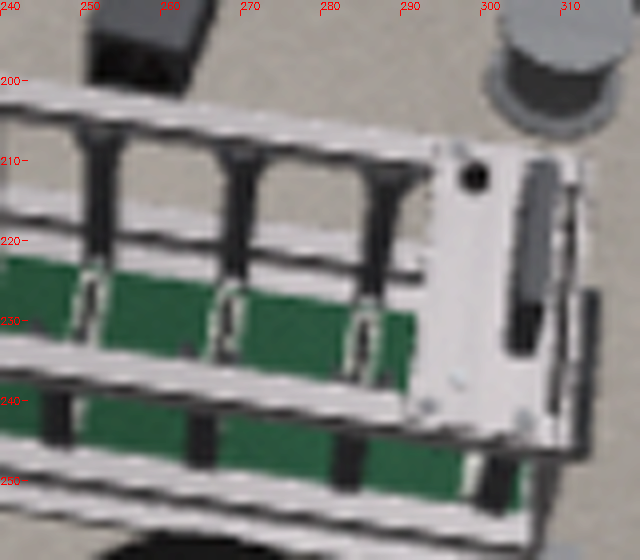

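```bash
python3 - <<'E'
from h import *
b=np.array([-.5+.55,-.5-.3])
q=[onplane("scene",*(np.array(p)+b),.103) for p in [(322.2,173),(332.2,182.3),(350,157.8),(360,167)]]
c=sum(q)/4; print([i.round(4) for i in q],c.round(4))
d1=q[0]-q[2]; d2=q[1]-q[3]; print(np.degrees(np.arctan2(d1[1],d1[0])),np.degrees(np.arctan2(d2[1],d2[0])),np.linalg.norm(d1),np.linalg.norm(d2),np.linalg.norm(q[1]-q[0]))
# B from original scene
q=[onplane("scene",*(np.array(p)+b),.103) for p in [(333.7,183.3),(344,193.3),(361.5,168),(372.5,176.8)]]
cb=sum(q)/4; print("B",cb.round(4))
ya=np.array([np.sin(np.radians(42.2)),np.cos(np.radians(42.2))]); xa=np.array([ya[1],-ya[0]])
print("A grip",c[:2]+.013*ya,"B grip",cb[:2]+.013*ya,"A-B along y,x",(c-cb)[:2]@ya,(c-cb)[:2]@xa)
E
```

```text
[array([0.3918, 0.1782, 0.103 ]), array([0.4239, 0.2157, 0.103 ]), array([0.2958, 0.2624, 0.103 ]), array([0.3305, 0.2996, 0.103 ])] [0.3605 0.239  0.103 ]
-41.275535836829285 -41.931998177698745 0.12772983180193787 0.12549399721771234 0.04935329502199598
B [0.3963 0.2819 0.103 ]
A grip [0.36923684 0.24860871] B grip [0.40500669 0.29155408] A-B along y,x -0.055841481072191196 0.0023488164082166732
```

Scene-derived B grip (.405,.2916) matches the actual grasp (.405,.2905), so the method holds. Now module A, into place 2.

```bash
python3 - <<'E'
from h import *
yaw=np.radians(-42.0); g=(.3687,.2482); q=down(yaw)
robot.reach((*g,.2),q); robot.movel((*g,.16),q)
ok=True
for z in (.14,.125,.112):
    robot.movel((*g,z),q,rate=.08); 
    if abs(st()["force"][2])>8: pr("contact"); ok=False; break
if ok:
    robot.gripper_to(0.0,20); robot.sleep(.2); pr("grip")
    s=vision.read_camera("scene"); crop(s,310,120,75,75,"s7",8)
E
```

```text
grip t 21.53 tcp [0.3687 0.2482 0.1124] F [-1.89 -2.72  5.44] M [-0.35  0.39  0.1 ] op 0.0115
```

View pics/s7.png

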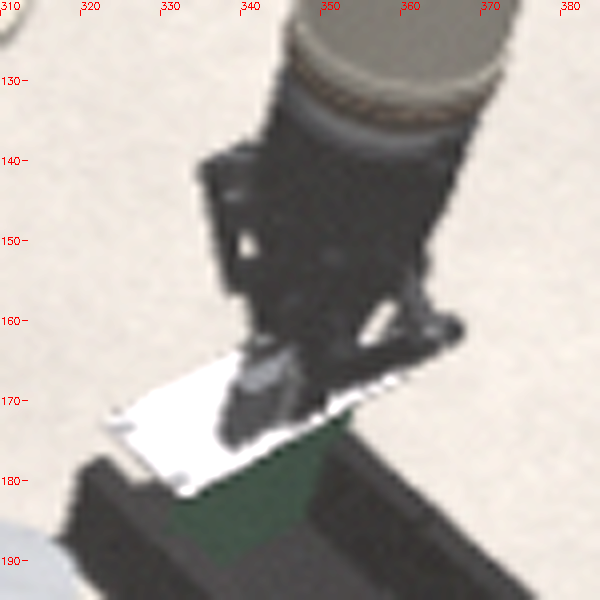

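The gripper is on the handle mid-length with a low side force. I'll lift, carry, and check in hand above place 2.

```bash
python3 - <<'E'
from h import *
robot.gripper_to(0.0,90); robot.sleep(.2)
p=np.array(st()["tcp_pos"])
robot.movel((p[0],p[1],p[2]+.03),rate=.08); pr("l1")
robot.movel((p[0],p[1],.255),rate=.15); robot.sleep(.2); pr("l2")
g=FC-.015*FYA; q=down(FY)
robot.reach((*g,.265),q); robot.movel((*g,.255),q,rate=.05); robot.sleep(.3); pr("above"); print(infr())
s=vision.read_camera("scene"); t=vision.read_camera("top")
f=lambda s:np.clip((s.astype(float)-30)/(225)*190,0,190).astype(np.uint8)
crop(f(s),235,155,80,75,"s8",8); crop(f(t),190,120,80,75,"t8",8)
m=modpts(st()["tcp_pos"],FY)
for k in m: print(k,(proj("scene",m[k])+.5).round(1))
E
```

```text
l1 t 22.53 tcp [0.3688 0.2479 0.1425] F [-1.08 -0.66 -2.62] M [-0.1   0.09  0.05] op 0.0106
l2 t 23.63 tcp [0.3682 0.2478 0.254 ] F [ 0.67  0.7  -2.41] M [ 0.01 -0.01  0.01] op 0.0109
above t 25.54 tcp [0.6331 0.046  0.2552] F [ 0.48  0.72 -2.07] M [-0.02  0.01 -0.  ] op 0.0108
[ 1.42410805e-04 -1.49935534e-02  2.55236854e-01]
pm [253.1 209.5]
pp [272.1 212.3]
mm [260.8 173.2]
mp [278.3 175.6]
```

View pics/s8.png

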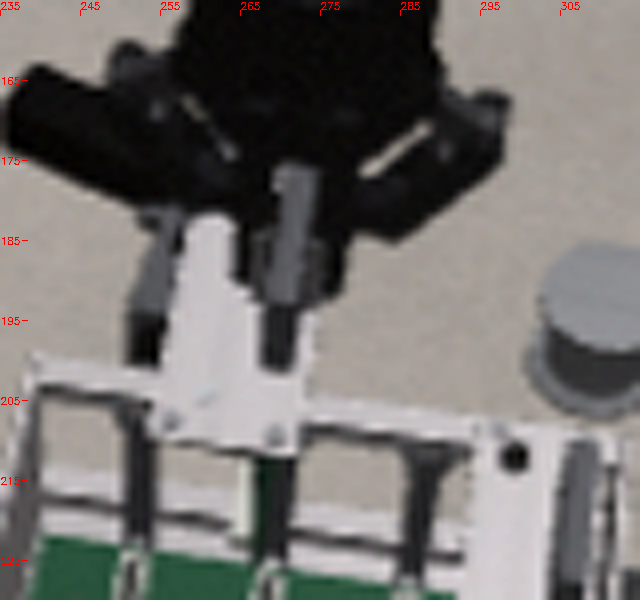

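```bash
python3 - <<'E'
from h import *
g=FC-.015*FYA+.0008*FX; q=down(FY)
for z in [.23]+list(np.arange(.222,.127,-.008))+[.125,.1225,.1205]:
    robot.movel((*g,z),q,rate=.06); robot.sleep(.05); s=st(); F=np.array(s["force"])
    if z<.126 or abs(F).max()>5: print(round(z,4),infr().round(4),F.round(1),np.round(s["wrist_torque"],2),round(s["opening"],4))
    if F[2]>(20 if z<.122 else 8) or np.hypot(*F[:2])>15: print("contact"); break
s=vision.read_camera("scene")
f=lambda s:np.clip((s.astype(float)-30)/(225)*190,0,190).astype(np.uint8)
crop(f(s),235,165,80,95,"s9",6)
E
```

```text
0.125 [ 0.0005 -0.015   0.1246] [ 0.7 -0.7 -1.6] [-0.06  0.01 -0.03] 0.0105
0.1225 [ 0.001  -0.015   0.1227] [ 0.1 -0.4 -0.8] [ 0.03 -0.07 -0.01] 0.0106
0.1205 [ 0.001  -0.015   0.1226] [-4.8 -0.9 11.4] [-0.11  1.05 -0.  ] 0.0106
```

View pics/s9.png

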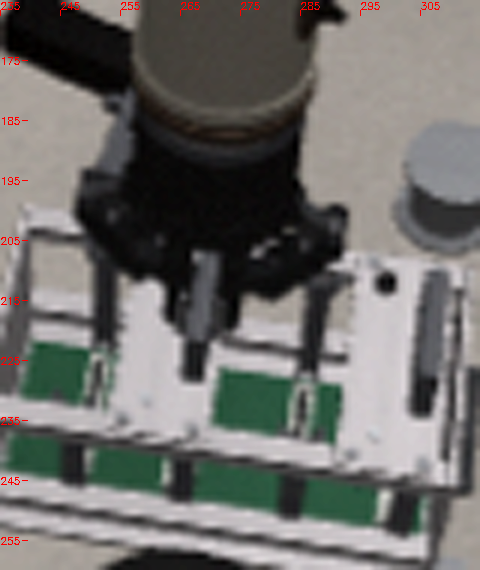

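```bash
python3 - <<'E'
from h import *
g=FC-.015*FYA; q=down(FY)
robot.gripper_to(.04); robot.movel((*g,.21),q,rate=.15); pr()
robot.reach((.45,.25,.35),q); robot.sleep(.1)
t=vision.read_camera("top"); s=vision.read_camera("scene")
cv2.imwrite("pics/raw_t10.png",t[:,:,::-1]);cv2.imwrite("pics/raw_s10.png",s[:,:,::-1])
f=lambda s,a,b:np.clip((s.astype(float)-a)/(b-a)*170,0,170).astype(np.uint8)
crop(f(s,0,220),225,190,100,75,"s10f",8)
crop(f(t,0,150),325,160,50,50,"t10k",12); crop(f(s,0,150),130,150,50,50,"s10k",12)
crop(f(t,0,220),305,140,80,75,"t10s",8); crop(f(s,0,220),110,150,90,75,"s10s",8)
E
```

```text
t 32.4 tcp [0.6323 0.0458 0.2092] F [-0.14  0.44 -0.62] M [-0.01  0.03 -0.02] op 0.0399
```

View pics/s10f.png

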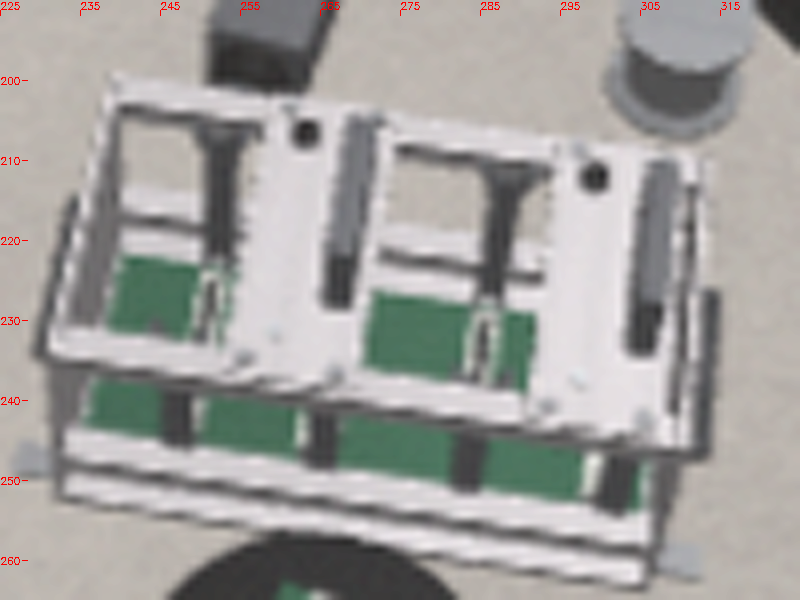

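View pics/t10k.png

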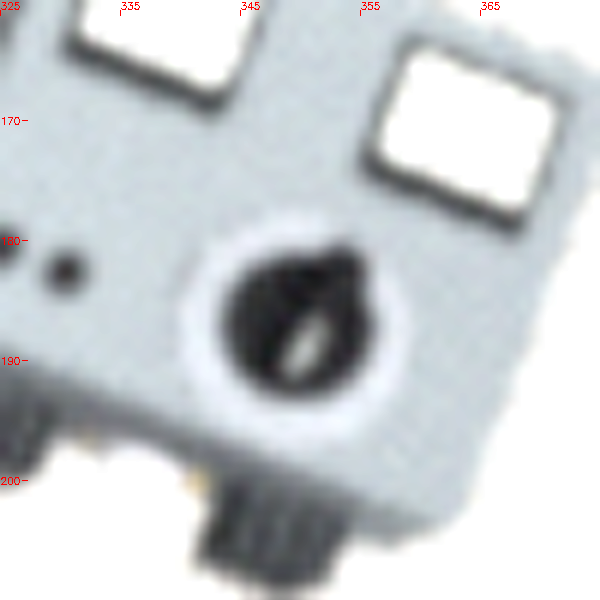

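View pics/s10k.png

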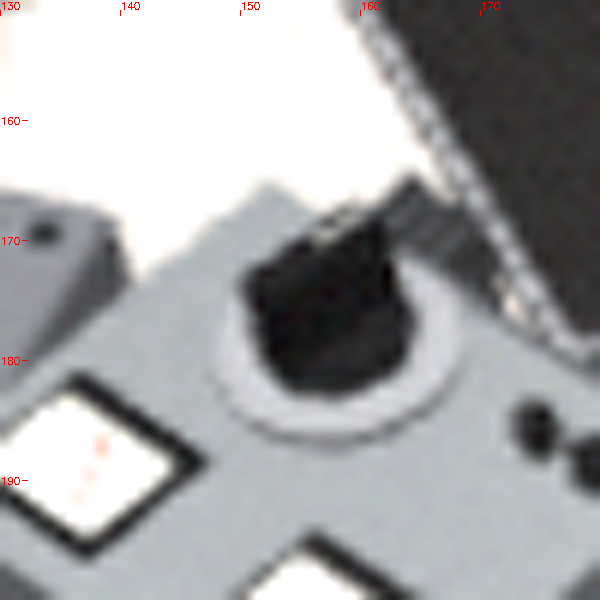

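View pics/t10s.png

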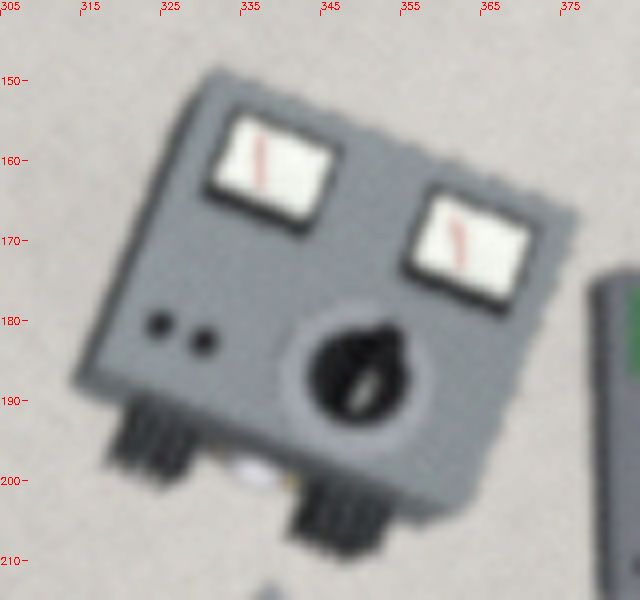

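View pics/s10s.png

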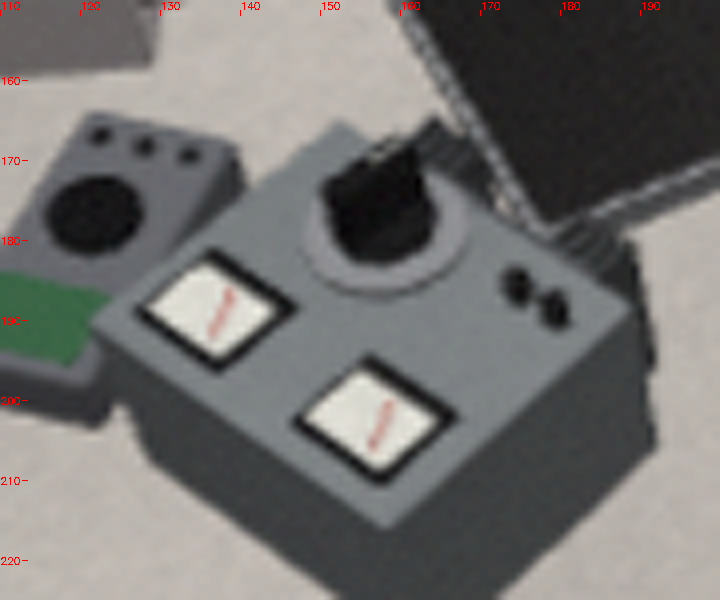

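Both modules are seated in places 4 and 2 and the frame looks right. Now the geometry of the switch and supply.

```bash
python3 - <<'E'
from h import *
b=np.array([-.05,-.8+.3]); h=np.array([.5,.5])
def S(u,v,z): return onplane("scene",u-.5+.3,v-.5,z)
def Tp(u,v,z): return onplane("top",u-.5,v-.5,z)
print("supply top scene", [S(*p,.105).round(4) for p in [(152,165.5),(188.5,188.5),(158,215.5),(121.5,190.5)]])
print("supply top top", [Tp(*p,.105).round(4) for p in [(331.5,148.7),(377,167),(363,205),(315,188)]])
print("bar scene", [S(*p,.149).round(4) for p in [(155,170.5),(160.5,166.8)]], [S(*p,.149).round(4) for p in [(150,173.3),(161.5,167)]])
print("bar top", [Tp(*p,.149).round(4) for p in [(348.6,191.2),(351.2,186.5)]], [Tp(*p,.149).round(4) for p in [(348.2,192),(354.,180.5)]])
print("disc scirt scene", S(156.5,181,.105).round(4), "top", Tp(349.5,187.3,.105).round(4), Tp(349.6,187,.115).round(4))
E
```

```text
supply top scene [array([ 0.5134, -0.384 ,  0.105 ]), array([ 0.575 , -0.2303,  0.105 ]), array([ 0.6983, -0.2823,  0.105 ]), array([ 0.6385, -0.4331,  0.105 ])]
supply top top [array([ 0.6988, -0.282 ,  0.105 ]), array([ 0.6354, -0.4361,  0.105 ]), array([ 0.5052, -0.3851,  0.105 ]), array([ 0.5626, -0.2237,  0.105 ])]
bar scene [array([ 0.5657, -0.3408,  0.149 ]), array([ 0.5464, -0.3303,  0.149 ])] [array([ 0.5807, -0.3512,  0.149 ]), array([ 0.5463, -0.3269,  0.149 ])]
bar top [array([ 0.547 , -0.3286,  0.149 ]), array([ 0.5627, -0.3374,  0.149 ])] [array([ 0.5444, -0.3272,  0.149 ]), array([ 0.5826, -0.3471,  0.149 ])]
disc scirt scene [ 0.5727 -0.3418  0.105 ] top [ 0.5653 -0.3409  0.105 ] [ 0.5651 -0.3392  0.115 ]
```

```bash
python3 - <<'E'
from h import *
for fl in (0,1):
  for a in (-28,-60,-90,-118):
    q=robot.inverse_kinematics((.5635,-.338,.125),down(np.radians(a),fl)); print(fl,a,None if q is None else np.round(q,2))
E
```

```text
0 -28 [ 0.53  0.59 -0.04  1.63  0.03  0.93  1.56]
0 -60 [ 0.48  0.59  0.03  1.63 -0.02  0.92  1.04]
0 -90 [ 0.42  0.59  0.1   1.63 -0.07  0.92  0.56]
0 -118 [ 0.39  0.59  0.15  1.63 -0.1   0.93  0.09]
1 -28 [-0.27  1.08  1.35  1.66 -1.09  1.34 -0.78]
1 -60 [-0.27  1.08  1.35  1.66 -1.09  1.34 -1.34]
1 -90 [-0.27  1.08  1.35  1.66 -1.09  1.34 -1.87]
1 -118 [ 1.27  1.03 -1.31  1.6   1.02  1.33  2.46]
```

```bash
python3 - <<'E'
from h import *
g=np.array([.5635,-.338]); q=down(np.radians(-28))
robot.gripper_to(.035,20)
robot.reach((*g,.24),q); robot.movel((*g,.19),q); robot.sleep(.2)
s=vision.read_camera("scene"); t=vision.read_camera("top"); crop(s,110,110,100,95,"s11",6); crop(t,310,140,80,75,"t11",8)
for z in (.165,.145,.126):
    robot.movel((*g,z),q,rate=.07); pr(z)
    if abs(st()["force"][2])>6: break
else:
    robot.gripper_to(0,20); robot.sleep(.2); pr("grip")
E
```

```text
0.165 t 37.48 tcp [ 0.5631 -0.3378  0.1641] F [0.38 0.09 0.15] M [-0.04 -0.03  0.01] op 0.0348
0.145 t 37.91 tcp [ 0.5631 -0.3377  0.1442] F [ 0.11  0.34 -0.5 ] M [-0.02  0.03 -0.05] op 0.0351
0.126 t 38.33 tcp [ 0.563  -0.3377  0.1252] F [-0.26 -0.3  -0.32] M [ 0.04  0.   -0.01] op 0.035
grip t 38.84 tcp [ 0.5634 -0.3388  0.1265] F [-2.41 -1.45  2.92] M [-0.35  0.37  0.09] op 0.0135
```

View pics/s11.png

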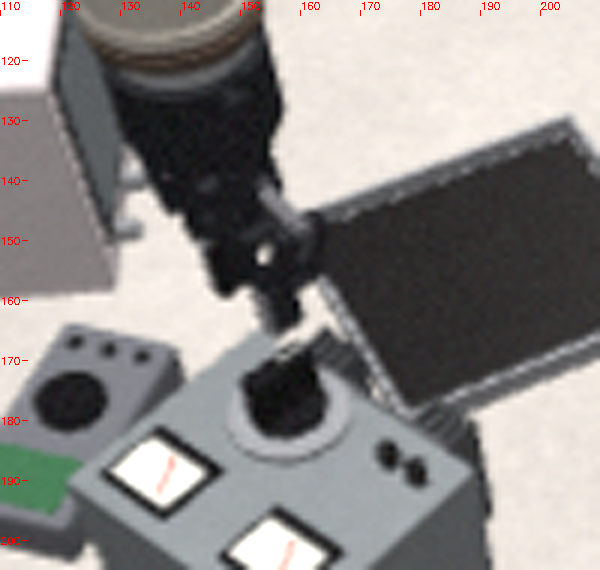

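The grip is good, with an opening of 13.5 mm on the 14 mm bar. I'll turn it clockwise in steps.

```bash
python3 - <<'E'
from h import *
robot.gripper_to(0,45); robot.sleep(.1)
g=np.array([.5633,-.338])
for a in list(range(-40,-105,-12))+[-106,-110,-113,-116]:
    robot.movel((*g,.1265),down(np.radians(a)),rate=.05) if False else robot.reach((*g,.1265),down(np.radians(a)))
    robot.sleep(.1); s=st(); M=s["wrist_torque"]; print(a,np.round(s["tcp_pos"],4),np.round(s["force"],1),np.round(M,2),round(s["clock"],2))
    if abs(M[2])>0.8 or np.linalg.norm(s["force"])>25: break
E
```

```text
-40 [ 0.5634 -0.3386  0.1265] [-0.8 -4.6  2. ] [-1.03  0.11  0.04] 39.56
-52 [ 0.5636 -0.3385  0.1266] [-1.  -5.2  0.5] [-1.12 -0.02 -0.04] 39.96
-64 [ 0.5637 -0.3384  0.1265] [ 0.7 -4.8  0. ] [-1.13 -0.07 -0.06] 40.36
-76 [ 0.5638 -0.3384  0.1265] [ 0.1 -5.3  0.6] [-1.16 -0.18 -0.05] 40.75
-88 [ 0.5639 -0.3384  0.1265] [ 0.6 -6.1  0.8] [-1.18 -0.19  0.01] 41.14
-100 [ 0.5641 -0.3384  0.1266] [ 0.9 -6.   0.2] [-1.19 -0.25 -0.02] 41.53
-106 [ 0.5641 -0.3384  0.1265] [ 1.5 -5.4  0.3] [-1.18 -0.28 -0.01] 41.88
-110 [ 0.5641 -0.3384  0.1265] [ 0.8 -6.2 -0.3] [-1.32 -0.18  0.88] 42.23
```

The stop is felt at about -109° (Mz 0.88), so "on" has been reached and zero lies near -22°. I'll release and then look at the switch and the thermometer.

```bash
python3 - <<'E'
from h import *
g=np.array([.5639,-.3384])
robot.reach((*g,.1265),down(np.radians(-109)))
robot.gripper_to(.04); robot.movel((*g,.2),down(np.radians(-109)))
robot.reach((.45,.25,.35),down(FY)); robot.sleep(.1)
t=vision.read_camera("top"); s=vision.read_camera("scene")
cv2.imwrite("pics/raw_t12.png",t[:,:,::-1]);cv2.imwrite("pics/raw_s12.png",s[:,:,::-1])
f=lambda s,a,b:np.clip((s.astype(float)-a)/(b-a)*170,0,170).astype(np.uint8)
crop(f(t,0,200),240,190,60,60,"t12",10); crop(f(s,0,200),225,155,60,55,"s12",10); crop(f(s,0,170),110,150,90,75,"s12k",8)
pr()
E
```

```text
t 45.91 tcp [0.4504 0.2494 0.3497] F [ 0.52 -0.09  0.24] M [-0.03  0.04 -0.01] op 0.0402
```

View pics/t12.png

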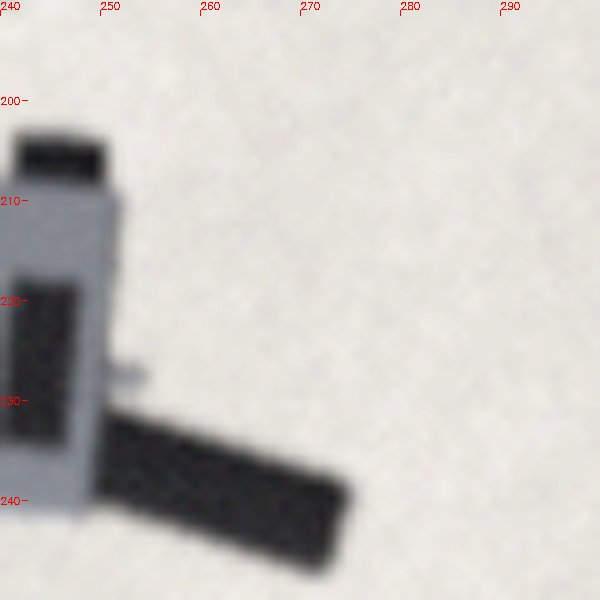

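View pics/s12.png

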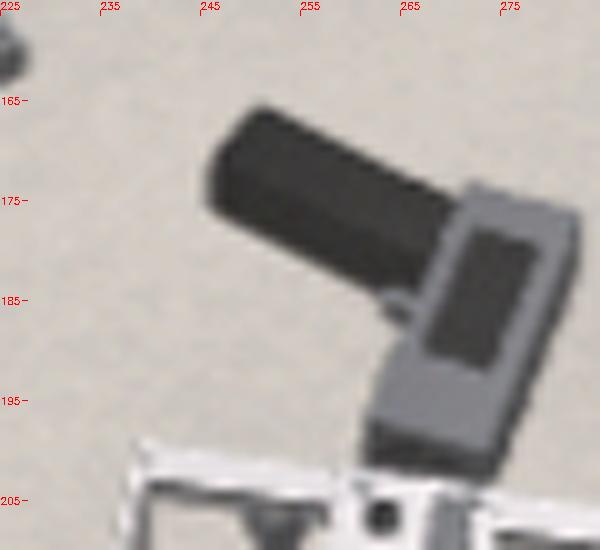

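View pics/s12k.png

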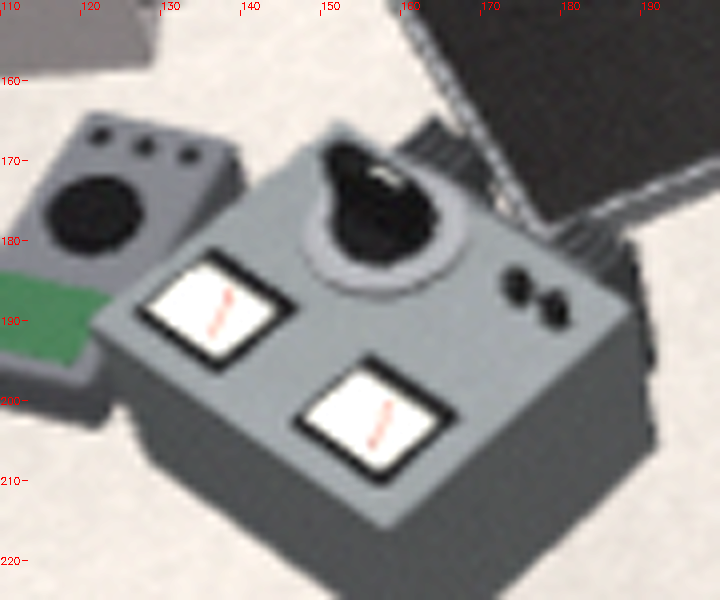

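The switch bar has turned. The thermometer has been knocked toward +y (its nose is now at top pixel (245,205)). I'll re-crop and measure.

```bash
python3 - <<'E'
from h import *
t=vision.read_camera("top"); s=vision.read_camera("scene")
f=lambda s,a,b:np.clip((s.astype(float)-a)/(b-a)*170,0,170).astype(np.uint8)
crop(f(t,0,200),225,190,60,60,"t13",10)
def S(u,v,z): return onplane("scene",u-.5+.3,v-.5,z)
c=[(271.5,173.6),(282.8,176.5),(272.8,200),(261.8,197)]
q=[S(*p,.04) for p in c]; print([i.round(4) for i in q])
print("lens-end axis dir deg", [np.degrees(np.arctan2(*(q[a]-q[b])[[1,0]])) for a,b in ((3,0),(2,1))], "w",np.linalg.norm(q[0]-q[1]),np.linalg.norm(q[2]-q[3]),"l",np.linalg.norm(q[3]-q[0]),np.linalg.norm(q[2]-q[1]))
E
```

```text
[array([0.386 , 0.0048, 0.04  ]), array([0.3887, 0.0466, 0.04  ]), array([0.5004, 0.035 , 0.04  ]), array([ 0.4977, -0.0039,  0.04  ])]
lens-end axis dir deg [np.float64(-4.44980111600991), np.float64(-5.930488194350378)] w 0.04192551530821881 0.03902227397654009 l 0.1120997882072919 0.11229976581124211
```

View pics/t13.png

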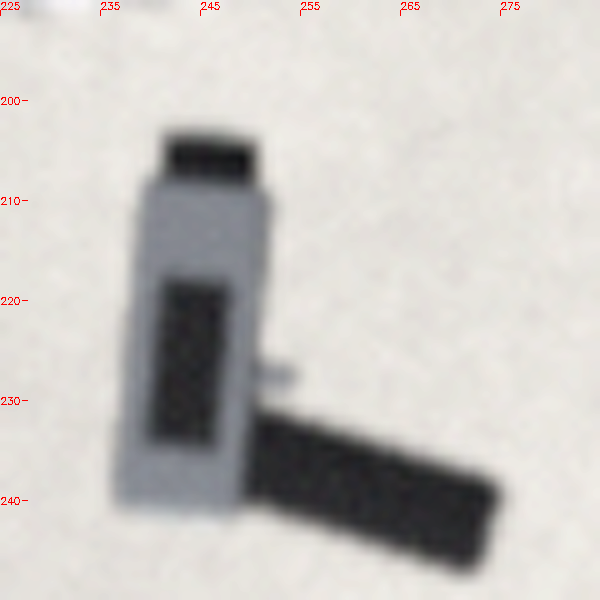

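```bash
python3 - <<'E'
from h import *
c=[(239.5,208.),(251.5,209),(249.2,241.3),(236,240.5)]
for z in (.03,.04):
    q=[onplane("top",u-.5,v-.5,z) for u,v in c]; print([i.round(4) for i in q], (sum(q)/4).round(4))
    print("dir", [np.degrees(np.arctan2(*(q[a]-q[b])[[1,0]])).round(2) for a,b in ((0,3),(1,2))], np.linalg.norm(q[0]-q[1]),np.linalg.norm(q[3]-q[0]))
q=[onplane("top",u-.5,v-.5,.025) for u,v in ((241,203.5),(250,204))]; print("nose",[i.round(4) for i in q])
# IK options: grasp yaw -5 vs aim: lens x along supply +x (-22deg)
for fl in (0,1):
    for p,a in (((.458,.019,.05),-5),((.42,-.25,.1),-22),((.45,-.21,.1),-22),((.45,-.2,.05),-45)):
        j=robot.inverse_kinematics(p,down(np.radians(a),fl)); print(fl,p,a,None if j is None else np.round(j,2))
E
```

```text
[array([0.4991, 0.0366, 0.03  ]), array([ 0.4957, -0.0062,  0.03  ]), array([0.3814, 0.0013, 0.03  ]), array([0.3841, 0.048 , 0.03  ])] [0.4401 0.0199 0.03  ]
dir [np.float64(-5.64), np.float64(-3.76)] 0.0429518709710725 0.11562855578593967
[array([0.4984, 0.0361, 0.04  ]), array([ 0.495 , -0.0065,  0.04  ]), array([0.3815, 0.001 , 0.04  ]), array([0.3841, 0.0474, 0.04  ])] [0.4398 0.0195 0.04  ]
dir [np.float64(-5.64), np.float64(-3.76)] 0.04266712801442864 0.1148620136981893
nose [array([0.5156, 0.0316, 0.025 ]), array([ 0.5139, -0.0006,  0.025 ])]
0 (0.458, 0.019, 0.05) -5 [-0.01  0.42 -0.11  2.16  0.08  0.56  1.31]
0 (0.42, -0.25, 0.1) -22 [ 0.29  0.38  0.23  2.07 -0.13  0.7   1.79]
0 (0.45, -0.21, 0.1) -22 [ 0.24  0.39  0.17  2.05 -0.1   0.71  1.66]
0 (0.45, -0.2, 0.05) -45 [ 0.23  0.47  0.17  2.08 -0.13  0.6   1.27]
1 (0.458, 0.019, 0.05) -5 [-1.07  1.01  1.35  2.19 -1.2   1.1  -0.7 ]
1 (0.42, -0.25, 0.1) -22 [-0.48  0.88  1.35  2.09 -1.02  1.09 -0.56]
1 (0.45, -0.21, 0.1) -22 [-0.57  0.9   1.35  2.08 -1.03  1.11 -0.66]
1 (0.45, -0.2, 0.05) -45 [-0.57  1.06  1.35  2.11 -1.21  1.14 -0.96]
```

Both views agree on the thermometer: barrel centre (.4415,.020), yaw about -5°, length about 115 mm. Now the grasp.

```bash
python3 - <<'E'
from h import *
yaw=np.radians(-4.9); g=(.4564,.0187); q=down(yaw)
robot.gripper_to(.078,20)
robot.reach((*g,.16),q); robot.movel((*g,.09),q); robot.sleep(.1)
t=vision.read_camera("top"); s=vision.read_camera("scene"); crop(s,225,120,80,90,"s14",6)
ok=True
for z in (.06,.035,.02,.008):
    robot.movel((*g,z),q,rate=.07)
    if abs(st()["force"][2])>6: pr("contact"); ok=False; break
if ok:
    pr(); robot.gripper_to(0,20); robot.sleep(.2); pr("grip")
s=vision.read_camera("scene"); crop(s,225,130,80,90,"s15",6)
# supply numbers
print("transistor blob",onplane("top",336.,197.5,.06).round(4))
for z in (.018,): print("tray",[onplane("top",u-.5,v-.5,z).round(4) for u,v in ((339.3,213.),(377.6,253),(339,291.),(301.3,253))],[onplane("scene",u-.2,v-.5,z).round(4) for u,v in ((204,129),(227,160.5),(178,180),(157,147))])
E
```

```text
t 50.21 tcp [0.4559 0.0187 0.0075] F [-0.97  0.19  0.3 ] M [ 0.03 -0.06 -0.01] op 0.0783
grip t 50.79 tcp [0.4567 0.0188 0.0082] F [-0.56  0.9   2.7 ] M [0.02 0.01 0.02] op 0.0458
transistor blob [ 0.533 -0.304  0.06 ]
tray [array([ 0.4831, -0.3204,  0.018 ]), array([ 0.3419, -0.4531,  0.018 ]), array([ 0.2096, -0.3143,  0.018 ]), array([ 0.3409, -0.1833,  0.018 ])] [array([ 0.2051, -0.314 ,  0.018 ]), array([ 0.347, -0.174,  0.018]), array([ 0.4848, -0.3156,  0.018 ]), array([ 0.3501, -0.4548,  0.018 ])]
```

View pics/s14.png

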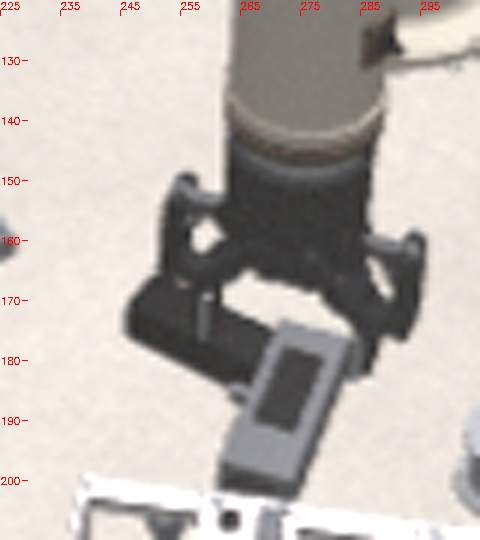

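View pics/s15.png

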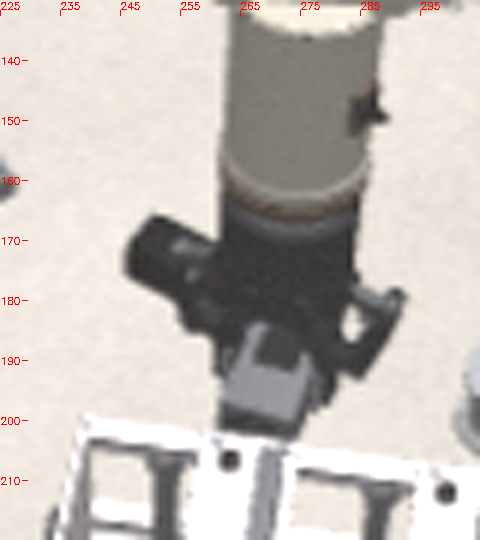

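The grip is good (45.8 mm). The transistor blob at (.533,-.304) agrees with the supply geometry. I'll carry the thermometer to the aiming pose.

```bash
python3 - <<'E'
from h import *
robot.gripper_to(0,70); robot.sleep(.2)
p=np.array(st()["tcp_pos"]); robot.movel((p[0],p[1],.05),rate=.08); pr("l")
robot.movel((p[0],p[1],.15),rate=.15); pr("l")
a=np.radians(-22); x=np.array([np.cos(a),np.sin(a)]); tr=np.array([.5325,-.3033])
g=tr-(.10+.056)*x; q=down(a); print(g)
robot.reach((*(g-.03*x),.15),q); robot.movel((*(g-.03*x),.0485),q,rate=.1); robot.movel((*g,.0485),q,rate=.05); robot.sleep(.3); pr("aim")
t=vision.read_camera("top"); s=vision.read_camera("scene")
cv2.imwrite("pics/raw_t16.png",t[:,:,::-1]);cv2.imwrite("pics/raw_s16.png",s[:,:,::-1])
f=lambda s,a,b:np.clip((s.astype(float)-a)/(b-a)*170,0,170).astype(np.uint8)
crop(f(t,0,200),290,170,100,100,"t16",6); crop(f(s,0,200),110,100,130,110,"s16",6)
E
```

```text
l t 51.93 tcp [0.4566 0.0187 0.0499] F [ 0.07  0.32 -2.1 ] M [ 0.02 -0.02  0.03] op 0.0448
l t 52.75 tcp [0.456  0.0187 0.1491] F [-0.37  0.27 -1.66] M [ 0.07 -0.03 -0.02] op 0.0453
[ 0.38785932 -0.24486137]
aim t 56.02 tcp [ 0.3877 -0.2448  0.0485] F [ 0.27  0.15 -2.48] M [ 0.04 -0.05  0.  ] op 0.0449
```

View pics/t16.png

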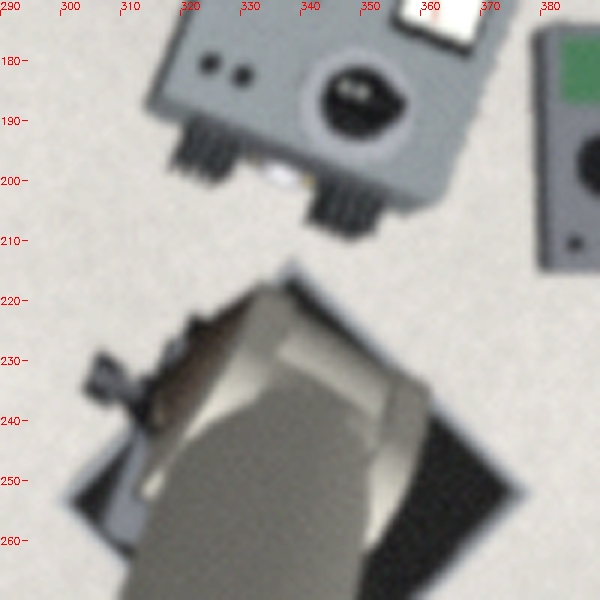

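View pics/s16.png

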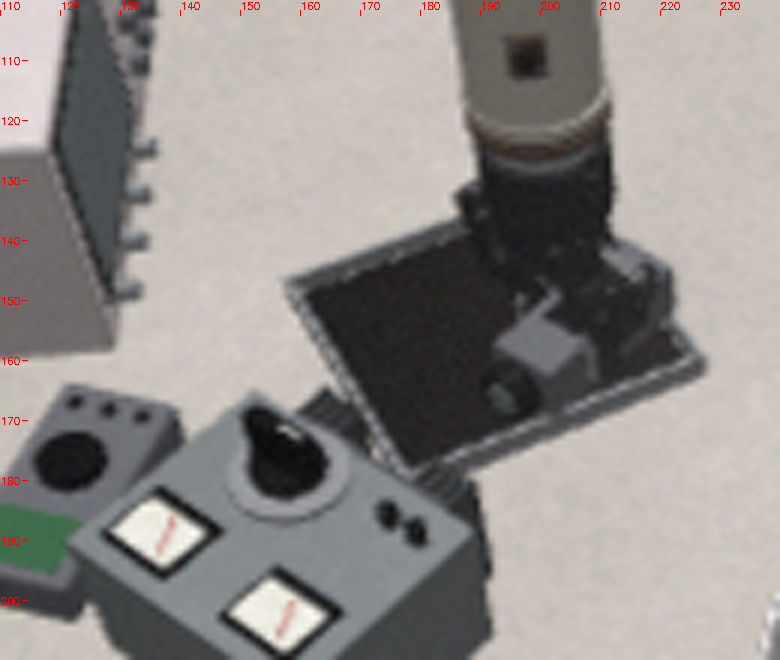

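```bash
python3 - <<'E'
from h import *
a=np.radians(-22); x=np.array([np.cos(a),np.sin(a),0]); p=np.array(st()["tcp_pos"])
l=p+.056*x; l[2]=.060; print("lens pred",l.round(4),"scene px",(proj("scene",l)+.5).round(1), "obs~(193.5,169.5)")
print("seen lens", onplane("scene",193.5-.2,169.0,.06).round(4))
tr=onplane("top",335.6-.5,199-.5,.06); print("transistor",tr.round(4)); d=tr-l; y=np.array([-x[1],x[0],0]); print(d@x,d@y)
robot.sleep(2.2); pr()
E
```

```text
lens pred [ 0.4397 -0.2658  0.06  ] scene px [194.4 165.8] obs~(193.5,169.5)
seen lens [ 0.457  -0.2619  0.06  ]
transistor [ 0.5295 -0.3008  0.06  ]
0.09634253518613586 0.00118643534945855
 t 58.32 tcp [ 0.3878 -0.2449  0.0485] F [-0.31  0.69 -0.75] M [ 0.02 -0.06 -0.01] op 0.0451
```

The lens appears about 3 px lower than predicted, so I'll zoom in and check for tilt or slip.

```bash
python3 - <<'E'
from h import *
s=vision.read_camera("scene"); t=vision.read_camera("top")
f=lambda s,a,b:np.clip((s.astype(float)-a)/(b-a)*170,0,170).astype(np.uint8)
crop(f(s,0,130),180,135,50,45,"s17",14)
a=np.radians(-22); x=np.array([np.cos(a),np.sin(a),0]); y=np.array([-x[1],x[0],0]); p=np.array(st()["tcp_pos"])
o=p-.015*x; o[2]=.0405
for n,v in dict(nose_lo=(.07,0,0),nose_top=(.07,0,.04),nose_c=(.07,0,.02),bt_p=(.059,.023,.04),bt_m=(.059,-.023,.04),bb_p=(.059,.023,0),bb_m=(.059,-.023,0),back_p=(-.059,.023,.04)).items(): print(n,(proj("scene",o+v[0]*x+v[1]*y+[0,0,v[2]])+.5).round(1))
E
```

```text
nose_lo [195.2 169.3]
nose_top [193.9 161.7]
nose_c [194.6 165.5]
bt_p [201.  162.7]
bt_m [191.2 157. ]
bb_p [202.1 170.4]
bb_m [192.5 164.6]
back_p [222.4 143.9]
```

View pics/s17.png

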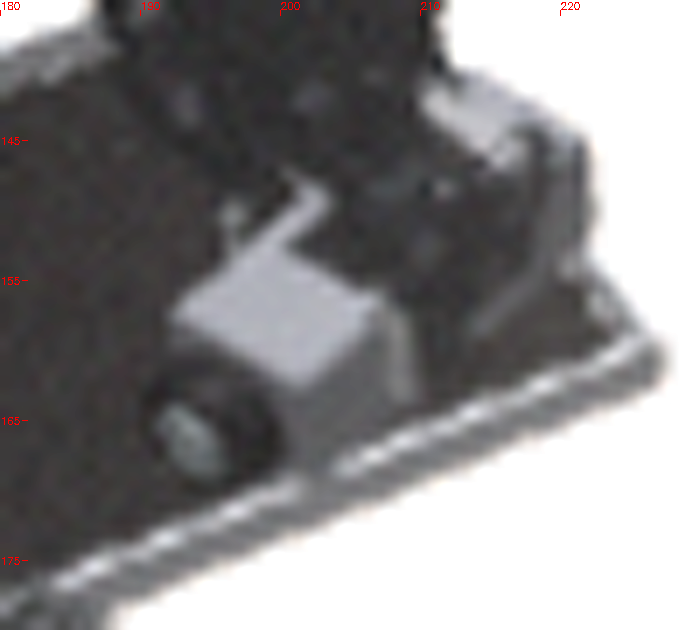

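The barrel corners (192,157.5) and (201,162.5) match the prediction and the lens is within about 2 mm, level, so there's no slip. It has been held for more than 2 s. Now I'll lay it in the tray.

```bash
python3 - <<'E'
from h import *
robot.sleep(.5)
a0=np.radians(-22); a=np.radians(-44); x=np.array([np.cos(a),np.sin(a)]); y=np.array([-x[1],x[0]])
p=np.array(st()["tcp_pos"]); robot.movel((p[0],p[1],.10),rate=.1)
c=np.array([.3455,-.316]); g=c+.010*x+.033*y; q=down(a); print(g)
robot.reach((*g,.10),q); robot.movel((*g,.05),q,rate=.1); robot.sleep(.2); pr("above")
for z in (.035,.025,.019,.016,.014,.0125,.011,.0095):
    robot.movel((*g,z),q,rate=.04); robot.sleep(.1); F=st()["force"]; 
    if F[2]>2: break
pr("down")
robot.gripper_to(.06); robot.sleep(.2); pr("rel")
robot.movel((*g,.06),q,rate=.06); robot.movel((*g,.2),q); robot.reach((.45,.25,.35),down(FY)); robot.sleep(.2)
t=vision.read_camera("top"); s=vision.read_camera("scene")
f=lambda s,a,b:np.clip((s.astype(float)-a)/(b-a)*170,0,170).astype(np.uint8)
crop(f(t,0,160),290,200,100,100,"t18",6); crop(f(s,0,160),145,110,100,80,"s18",8)
E
```

```text
[ 0.37561712 -0.29920837]
above t 60.77 tcp [ 0.3762 -0.2995  0.0507] F [-0.06  0.65 -1.66] M [ 0.02 -0.01 -0.02] op 0.0452
down t 63.69 tcp [ 0.3756 -0.2992  0.0124] F [-4.85  3.02 17.93] M [0.57 0.98 0.04] op 0.0451
rel t 64.19 tcp [ 0.3755 -0.2992  0.0108] F [-0.63 -0.4   0.49] M [-0.04 -0.01 -0.  ] op 0.0598
```

View pics/t18.png

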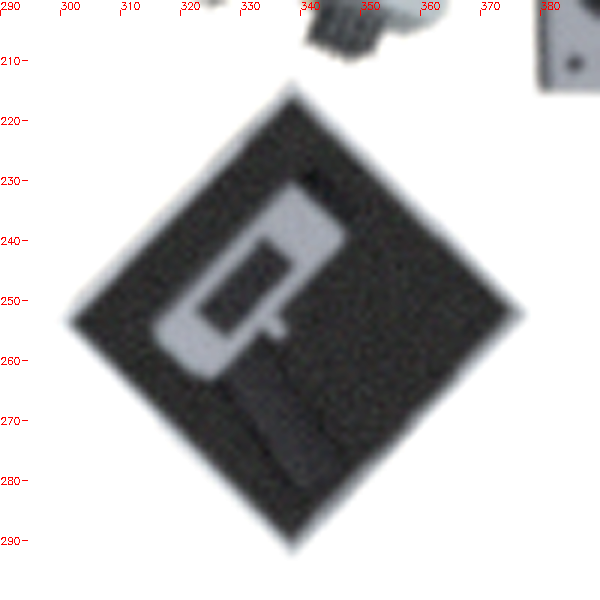

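View pics/s18.png

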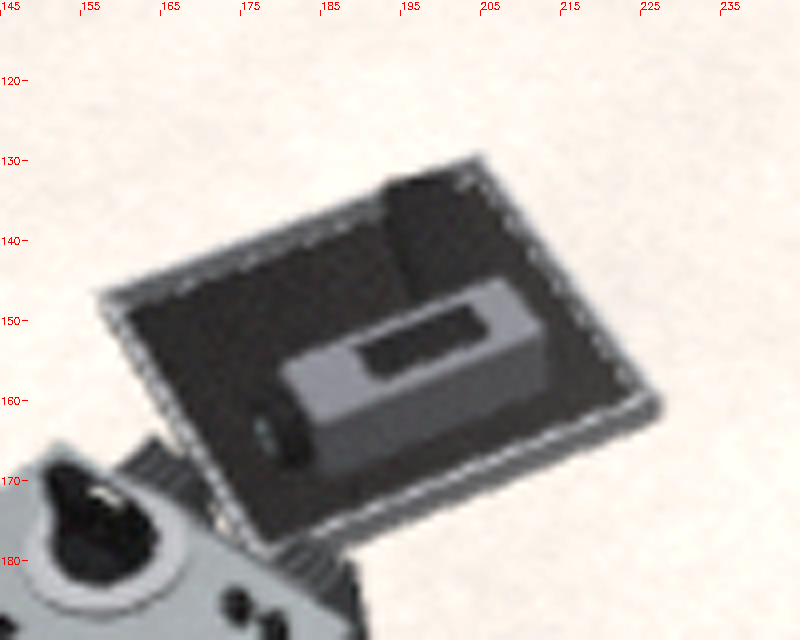

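The thermometer lies flat and well inside the tray. Now I'll turn the switch back.

```bash
python3 - <<'E'
from h import *
g=np.array([.5639,-.3384]); D=lambda a:down(np.radians(a))
robot.gripper_to(.035,20)
robot.reach((*g,.24),D(-108)); robot.movel((*g,.17),D(-108))
ok=True
for z in (.145,.1265):
    robot.movel((*g,z),D(-108),rate=.07)
    if abs(st()["force"][2])>6: pr("contact"); ok=False; break
if ok:
    robot.gripper_to(0,20); robot.sleep(.1); pr("grip"); robot.gripper_to(0,45); robot.sleep(.1)
    for a in list(range(-96,-35,12))+[-34,-30,-27,-24.5,-23,-21.5,-20]:
        robot.reach((*g,.1265),D(a)); robot.sleep(.1); s=st(); M=s["wrist_torque"]; print(a,np.round(s["tcp_pos"],4),np.round(s["force"],1),np.round(M,2),round(s["opening"],4))
        if abs(M[2])>0.6 or np.linalg.norm(s["force"])>25: break
    robot.gripper_to(.04); robot.sleep(.1); robot.movel((*g,.2)); robot.reach((.45,.25,.35),D(4.75)); robot.sleep(.2)
    pr()
t=vision.read_camera("top"); s=vision.read_camera("scene")
f=lambda s,a,b:np.clip((s.astype(float)-a)/(b-a)*170,0,170).astype(np.uint8)
crop(f(t,0,150),325,160,50,50,"t19",12); crop(f(s,0,150),110,120,130,100,"s19",6)
cv2.imwrite("pics/s19full.png",cv2.resize(s[:,:,::-1],(800,600)));cv2.imwrite("pics/t19full.png",cv2.resize(t[:,:,::-1],(800,600)))
E
```

```text
grip t 73.11 tcp [ 0.5641 -0.3386  0.1268] F [-0.1   0.27  0.84] M [-0.04  0.01  0.03] op 0.0135
-96 [ 0.564  -0.3386  0.1268] [-1.3  0.4  5.1] [0.13 0.25 0.03] 0.0131
-84 [ 0.5639 -0.3385  0.1268] [-1.3  0.7  6.2] [0.07 0.38 0.02] 0.0131
-72 [ 0.5637 -0.3386  0.1268] [-2.2  0.9  6.5] [0.17 0.44 0.05] 0.0131
-60 [ 0.5636 -0.3386  0.1269] [-2.3  0.8  6.2] [0.06 0.46 0.07] 0.0128
-48 [ 0.5635 -0.3387  0.1268] [-2.1  0.6  7. ] [0.07 0.55 0.05] 0.0129
-36 [ 0.5634 -0.3388  0.1268] [-2.3 -0.2  7.3] [0.04 0.61 0.02] 0.0131
-34 [ 0.5635 -0.3388  0.1269] [-2.1 -0.7  6.3] [ 0.06  0.61 -0.06] 0.013
-30 [ 0.5634 -0.3389  0.1268] [-2.1 -0.1  5.4] [0.03 0.59 0.05] 0.0132
-27 [ 0.5634 -0.3389  0.1269] [-2.9 -0.8  7. ] [0.   0.57 0.02] 0.0131
-24.5 [ 0.5634 -0.3389  0.1268] [-1.8 -0.1  6.9] [0.   0.53 0.04] 0.0129
-23 [ 0.5634 -0.3389  0.1269] [-2.5 -0.4  7.6] [-0.03  0.58  0.1 ] 0.0128
-21.5 [ 0.5633 -0.3389  0.1268] [-2.5  0.1  6.8] [ 0.07  0.61 -0.26] 0.0131
-20 [ 0.5634 -0.339   0.1269] [-2.4  0.2  6. ] [ 0.1   0.58 -1.  ] 0.013
 t 81.75 tcp [0.4504 0.2494 0.3497] F [-0.12  0.06  0.05] M [ 0.05  0.02 -0.03] op 0.0395
```

View pics/t19.png

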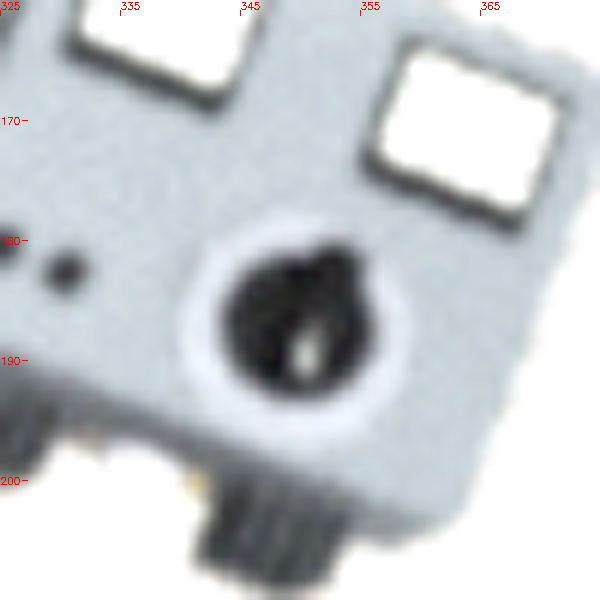

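View pics/s19full.png

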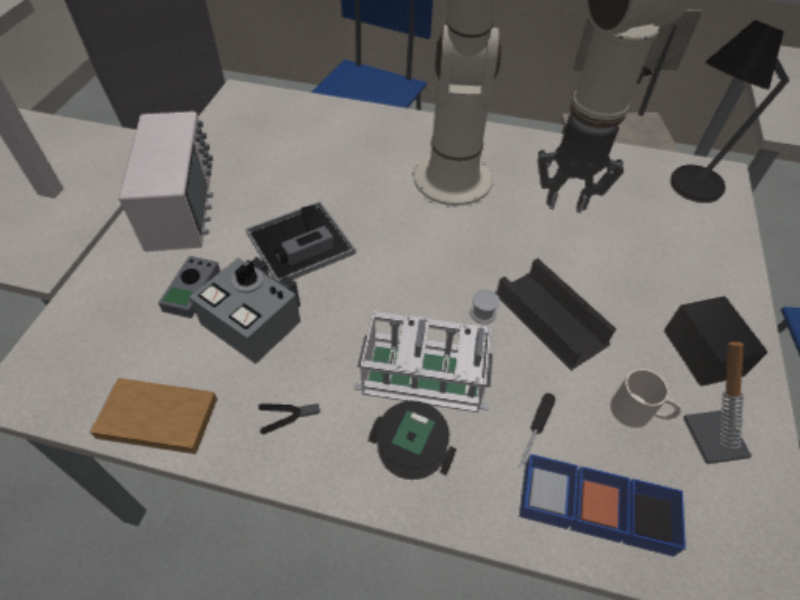

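View pics/t19full.png

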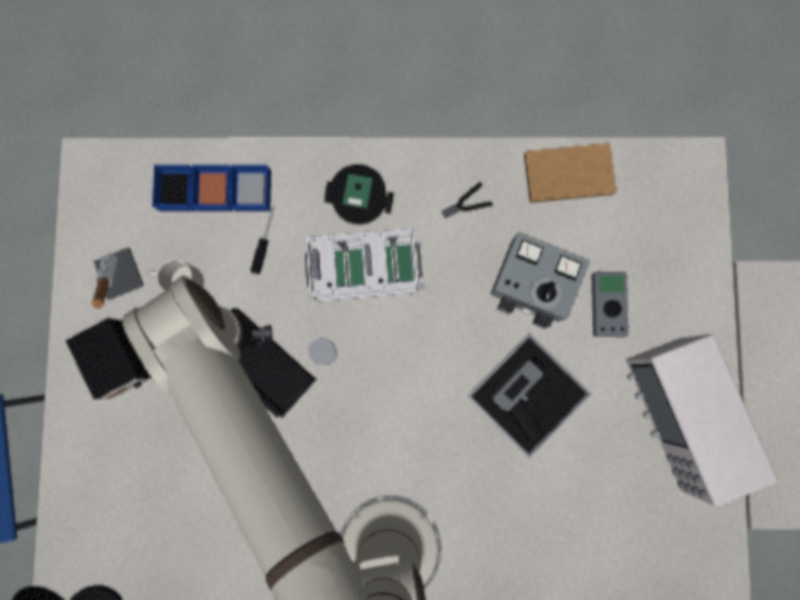

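The switch is at its off stop, the rack is empty, both modules are home, the thermometer is in the tray and the bystanders are at the same pixels as at the start. Handing in.

```bash
python3 -c "
from station import robot
robot.close_job(); print(robot.get_state()['clock'])"
```

```text
the job is handed in; nothing more can be done
the job is handed in; nothing more can be done
```

I finished every step of the task and handed the job in at about 82 s of the 210 s allowed; no verdict is reported.

- **Modules:** The rack held two, and both are home in places 4 and 2 with their component side towards the supply. Each stopped at the same height (TCP z 0.1227 m) with its panel on the rails. The rack is now empty.
- **Main switch, on:** It was turned clockwise until the stop was felt, with 0.9 N m at the wrist.
- **Thermometer reading:** It had been knocked a few centimetres aside during the run, so I measured it again before picking it up. It was held steady for more than 2 s, about 96 mm from the transistor and about 1 mm off its centre by my estimate.
- **Thermometer, at the end:** It lies on its side, flat, well inside the tool tray.
- **Main switch, off:** After the thermometer was laid down, the switch was turned back until its stop was felt, with 1.0 N m at the wrist.
- **Other people's things:** The final pictures show them at the same pixel positions as at the start. The arm was parked clear of everything at hand-in.

**Checks that disagreed:**
- The two cameras differed by 3–9 mm, mostly in x. I settled this with grip forces and by comparing the held module against the frame in the scene view.
- My first reading of the lens position was off by 17 mm. A closer picture showed I had misread it, and the lens was within about 2 mm of the prediction.

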